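# Click-stop turntable shots of a jar-lid set

### The job

Shoot the jar-lid set for the catalogue: click the turntable round until the red line on its platter meets the yellow pointer, pile every flat lid in a neat centred stack on the white plate with the wooden bar-handled lid on top, its bar in line with the red line, and press the red shutter button on the remote. Then turn the table three click-stops (45 degrees) clockwise seen from above, with the stack kept neat, and press again; turn it three stops more (90 degrees in all) and press a third time, leaving the table there. Leave the jars and the other things on the table where they are.

Things in the scene. Friction and masses are not known exactly. Their poses are not given: they have to be found in the camera images.
- turntable: fixed round black base of the photographic turntable, 270 mm across and 27 mm high; origin on the table under its axis; x points to the yellow pointer, a small tab on the base's shoulder 130 to 148 mm from the axis. The grey platter on it is 240 mm across, its top 44 mm above the table
- platter (a joint): angle of the turntable's grey platter on its base: 0 when the red line meets the yellow pointer, growing as it turns clockwise seen from above. A spring ball clicks it into a stop every 15 degrees (0.2618 rad), marked by black ticks on the rim; let go between two stops, it settles into the nearer one. A click takes about 3 to 5 N at the handle.
- plate_top (a point): centre of the top of the white round plate (184 mm across, 8 mm thick, a thin grey ring 94 mm across drawn round its centre) fixed on the middle of the platter, so it lies on the turntable's axis, 52 mm above the table; it turns with the platter, its x axis pointing along the red line, z up
- handle_top (a point): centre of the top of the platter's black upright handle knob, a post 24 mm across whose gripped part stands 48 to 98 mm above the table, 150 mm from the turntable's axis on a short aluminium arm beyond the platter's rim, 45 degrees clockwise from the red line seen from above; it does not spin on its arm
- lid_zinc_center (a point): flat grey zinc screw lid, a plain disc 66 mm across and 14 mm thick, about 90 g; this point is the middle of the disc, z is its axis (which face is up does not matter). Grip it across the rim
- lid_brass_center (a point): flat brass screw lid, a plain disc 66 mm across and 14 mm thick, about 90 g; this point is the middle of the disc, z is its axis (which face is up does not matter). Grip it across the rim
- lid_blue_center (a point): flat blue screw lid, a plain disc 66 mm across and 14 mm thick, about 90 g; this point is the middle of the disc, z is its axis (which face is up does not matter). Grip it across the rim
- lid_red_center (a point): flat red screw lid, a plain disc 66 mm across and 14 mm thick, about 90 g; this point is the middle of the disc, z is its axis (which face is up does not matter). Grip it across the rim
- lid_zinc: the grey zinc lid; origin in the middle of its underside as first laid. Only two to four of the flat lids are there
- lid_brass: the brass lid, likewise
- lid_blue: the blue lid, likewise
- lid_red: the red lid, likewise
- bar_lid: wooden jar lid, a dark disc 66 mm across and 12 mm thick with a pale bar handle on top, 50 mm long, 14 mm wide and 24 mm tall (36 mm in all), about 110 g; origin in the middle of its underside, x along the bar, z up
- remote: loose grey wireless remote, 75 x 110 mm and 30 mm high, 0.6 kg; origin in the middle of its underside
- shutter (a joint): travel of the red shutter button on the remote: 0 up, 6 mm fully down; the picture is taken beyond 3 mm. It springs back and takes 1.5 to 4.5 N
- shutter_top (a point): centre of the top of the red shutter button, 36 mm across; 42 mm above the table when up
- jar_clear: bystander: clear glass jar 80 mm across, 115 mm tall, origin under its centre
- jar_amber: bystander: amber glass jar 68 mm across, 95 mm tall
- jar_green: bystander: green glass jar 80 mm across, 110 mm tall
- tape_roll: bystander: yellow roll of tape lying flat, 90 mm across, 24 mm high
- dust_brush: bystander: dusting brush 160 mm long, lying
- air_blower: bystander: black rubber air blower, 62 mm across, 106 mm tall, standing
Not all that is in view belongs to the job. What is shaped like the lid_red but turquoise is not meant.

How it is judged:
By the outcome, as a careful person would: the job done as asked, in the order asked, and still so for the second after the job is handed in, with the robot touching nothing.
Of lid_zinc, lid_brass, lid_blue, lid_red only 2 to 4 are there at a start; the rules pass over those that are not, and their reading is None.
At some moment in a run one of remote may be knocked a few centimetres aside while the robot is not near it.
Once in a run the grip may slacken for a moment while it holds something.
It also fails if it takes over 210 s, if anything falls off the work surface, if the arm or the gripper's body presses on something with over 40 N, if the wrist force passes 120 N, or if a joint passes its speed limit or range.

### The arm

A 6-joint arm with a two-finger parallel gripper is mounted at the origin on the work surface. World frame = base frame: x ahead of the robot, y to its left, z up, the work surface at z = 0. Lengths are in m, angles in rad, forces in N, time in s.
With the tool pointing down it reaches from about 0.375 to 0.9 m from the base axis. Payload 3.1 kg.
Tool frame: the origin (TCP) lies at the very end of the fingers, on their centre line; the grasp point (between the pads) lies 19 mm behind it (env.tcp_to_grasp is the z of the grasp point in the tool frame, in m); z points along the fingers, y is the line along which they close (so a half turn about z gives the same grasp; the last joint's range is limited). The gripper opens to 87 mm and grips with 3 to 60 N. Pads are 19 mm wide; open, the fingers measure 117 mm over their backs; the gripper's body (75 mm by 190 mm) begins 51 mm behind the grasp point.
Start: joints at [-0.178, 0.527, 1.433, -0, 1.181, -0.178], TCP at [0.625, 0, 0.223] pointing down, gripper open.
Joint ranges: [-3.08, 3.08], [-0.75, 2.2], [0.22, 2.44], [-1.43, 4.57], [0, 2.65], [-2.85, 2.85]. Speed limits (rad/s): [2.79, 2.79, 3.14, 3.14, 3.14, 3.14].

### API

Orientations are given as a 3x3 rotation matrix whose columns are the frame's x, y, z axes.
In Python, from station import sensors, viewer, ticket, nets, env gives the robot as it stands.
- The arm moves only by the tool carry_out, never from a script. Its argument "plan" is a list of rows, each a list of 2 entries, a list of its own where there are three numbers: the shift along the tool's x, y, z in cm, then the turn about the tool's z in degrees. In form: [[[dx, dy, dz], twist], ...]. A call has 1 to 5 rows; each row shifts and turns the commanded pose from where the row before left it, along the tool's axes as they then stand; what a row does not reach is not made up. A row lasts 1/10 s, in which the tool goes at most 50 mm and 8.59 degrees, less where a joint would pass 70% of its speed; a pose out of reach is approached as far as the arm can. A call with a gripper value outside its range is refused whole. "claw" is the closure, from 0 (fully open) to 1 (shut), set as the call begins (left out, the last holds). The fingers move at their own pace and stop on an object; "grip_force" is the grip in N (left out, the last holds). Time passes only in rows, so rows that do not move let the fingers close. It gives the time, the measured TCP pose, the force, the opening and the grip force at its end, in the units of the state.
- sensors.observe(): the state, without advancing time (a new reading comes with each control period).
- viewer.grab_frame(name): name is "scene" or "side" or "wrist"; returns a dict with "color" (384x512x3 uint8, blue, green, red), "depth" (384x512 float32, m along the optical axis (not along the pixel's ray), 0 where there is no reading), "fov_y" (degrees; the focal length in pixels is half the picture's height over the tangent of half this angle, whatever the lens; pixels are square), "cx", "cy" (the principal point, pixels), "R" (3x3) and "t" (3): a world point X has camera coordinates R X + t; the wrist camera has in their place "mount" (4x4, takes a point from camera to tool coordinates, whose origin is the TCP and whose axes are the flange's). Camera axes: x right, y down, z forward; pixel columns grow to the right and rows downward; lengths in m; the calibration is good to about 2 mm. A picture is of the moment at which its call begins: read the wrist's pose just before it.
- ticket.sign_off(): hands the job in; it is judged then, once.
Trained networks look in the newest picture that a camera, given by its name, has taken for a name from the list of things; names that differ only in an ending like _2 or _b are one class to them, and where a whole thing is asked for, a point or a joint stands for the part that bears it (a point fixed in the world has none). Each returns a list of dicts, best first, with "confidence" (0 to 1); they miss things now and then, are a little off and sometimes report something else, mostly with a low value. They report only what shows in the picture. A call takes as long as a camera call. They do not tell look-alikes from the thing itself.
- nets.spot_in(camera, target): "xy" ([column, row] as shares, 0 to 1, of the picture: columns of its width, rows of its height, amid what is visible of it).
- nets.trace(camera, target): "pixels" (384x512 bool, what is visible of it) and "xy" ([column, row] as shares, 0 to 1, of the picture: columns of its width, rows of its height, amid what is visible of it).
The state is a dict: "clock": time; "qpos": joint angles; "qd": joint speeds; "effort": joint torques, N m; "ee_pos": TCP position; "orientation": TCP orientation; "contact_force": force on the tool from outside, world axes, zero at the start; "wrist_torque": the same for the moment, N m; "opening": opening from 0.0 (shut) to 1.0 (fully open); "finger_force": force on a finger pad.
Only numpy, scipy, OpenCV 4.12 (cv2) and the standard library are available. Lean on these libraries where they do the work, as an engineer would, in place of code of your own. Each camera call takes 0.05 s, during which the arm holds its last target. There are 200 camera calls.

## Working session

There is one attempt and no reset: what is moved stays moved. The work goes in short steps, Python scripts to look and compute and a tool call to move; the robot and the scene stay as the last step left them, time stands still between calls to the robot, and variables do not carry over. Pictures are saved under pics/ and viewed, at most 14 in all, crops included, and the job is handed in when it is done.

Besides the shell and the picture viewer there is one more tool, called after "Call:" as name(argument=value, ...) on one line, values as JSON. carry_out: Moves the arm, as the interface text tells. Its arguments: {"type":"object","properties":{"plan":{"type":"array"},"claw":{"type":"number"},"grip_force":{"type":"number"}},"required":["plan"]}

```bash
ls; mkdir -p pics; cat > h.py <<'E'
import numpy as np, cv2
from station import sensors, viewer, ticket, nets, env
def grab(n):
    s=sensors.observe(); f=viewer.grab_frame(n)
    h,w=f['depth'].shape; f['f']=h/2/np.tan(np.radians(f['fov_y'])/2)
    if 'R' in f: R=np.array(f['R']); t=np.array(f['t']); f['Rc']=R.T; f['o']=-R.T@t
    else:
        M=np.array(f['mount']); Rt=np.array(s['orientation']); p=np.array(s['ee_pos'])
        f['Rc']=Rt@M[:3,:3]; f['o']=Rt@M[:3,3]+p
    return f
def cloud(f):
    v,u=np.mgrid[:384,:512]; d=f['depth']
    c=np.stack([(u-f['cx'])/f['f']*d,(v-f['cy'])/f['f']*d,d],-1)
    return c@f['Rc'].T+f['o']
def onplane(f,u,v,z):
    r=f['Rc']@np.array([(u-f['cx'])/f['f'],(v-f['cy'])/f['f'],1.]); return f['o']+r*(z-f['o'][2])/r[2]
E
python3 - <<'E'
from h import *
s=sensors.observe(); print(s); print(env.tcp_to_grasp)
for n in ['scene','side','wrist']:
    f=grab(n); cv2.imwrite(f'pics/{n}0.png',f['color']); print(n,f['o'].round(3),f['Rc'].round(2).tolist(),f['fov_y'])
    P=cloud(f)
    for k in ['turntable','platter','handle_top','lid_zinc','lid_brass','lid_blue','lid_red','bar_lid','remote','shutter_top','jar_clear','jar_amber','jar_green','tape_roll','dust_brush','air_blower']:
        for r in nets.trace(n,k)[:2]:
            m=r['pixels']&(f['depth']>0)
            if r['confidence']>.3 and m.sum()>5: 
                q=P[m]; print(k,round(r['confidence'],2),(np.array(r['xy'])*[512,384]).round(),m.sum(),np.median(q,0).round(3),'zmax',np.percentile(q[:,2],95).round(3))
E
```

```text
pics
{'clock': 0.0, 'qpos': array([-1.78521050e-01,  5.28462081e-01,  1.43384128e+00,  1.06701358e-05,
        1.18141279e+00, -1.78469832e-01]), 'qd': array([ 0.00040215, -0.00013598, -0.00152598,  0.00048612,  0.00063433,
       -0.00171244]), 'effort': array([-5.45745443e-04, -4.40045428e+01, -1.76593530e+01,  6.32597599e-02,
        5.83207863e-02, -1.53719384e-04]), 'ee_pos': array([6.24295621e-01, 1.46471350e-04, 2.21593558e-01]), 'orientation': array([[ 5.56823848e-05,  9.99997819e-01, -2.08799098e-03],
       [ 9.99999924e-01, -5.48748818e-05,  3.86792123e-04],
       [ 3.86676701e-04, -2.08801236e-03, -9.99997745e-01]]), 'contact_force': array([ 0.28400211, -0.52088916, -0.27368004]), 'wrist_torque': array([-0.02656118,  0.00832884,  0.00156   ]), 'finger_force': 0.0, 'opening': 1.0016434683280298}
-0.0187
scene [ 0.937 -0.676  0.966] [[0.83, 0.44, -0.33], [0.55, -0.65, 0.52], [0.01, -0.62, -0.78]] 51.308283258854175
turntable 0.59 [274. 183.] 4899 [0.585 0.009 0.046] zmax 0.054
platter 0.72 [281. 280.] 1206 [ 0.771 -0.276  0.104] zmax 0.111
handle_top 0.96 [277. 177.] 4098 
[... 2334 characters left out ...]
, [0.0, -0.96, -0.28], [0.0, 0.28, -0.96]] 61.66791523726343
turntable 0.73 [201. 120.] 48703 [0.572 0.054 0.05 ] zmax 0.053
platter 0.65 [197. 123.] 42438 [0.568 0.051 0.051] zmax 0.053
handle_top 0.63 [199. 125.] 42645 [0.568 0.051 0.051] zmax 0.053
lid_zinc 0.97 [144. 327.] 496 [ 0.477 -0.221  0.013] zmax 0.015
lid_brass 0.7 [233. 309.] 1366 [ 0.599 -0.196  0.013] zmax 0.015
jar_clear 0.7 [435.  28.] 7459 [0.769 0.132 0.095] zmax 0.115
jar_amber 0.7 [389. 233.] 2415 [ 0.772 -0.064  0.062] zmax 0.095
jar_green 0.64 [349. 319.] 65 [ 0.76  -0.218  0.006] zmax 0.01
tape_roll 0.61 [234. 311.] 1333 [ 0.598 -0.196  0.013] zmax 0.015
air_blower 0.83 [391. 154.] 2768 [0.767 0.024 0.058] zmax 0.097
```

```bash
python3 - <<'E'
import cv2
for n in ['scene','side']:
    a=cv2.imread(f'pics/{n}0.png'); cv2.imwrite(f'pics/{n}1.png',cv2.resize(a,(800,600),interpolation=2))
E
```

```text
(no output)
```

View pics/scene1.png

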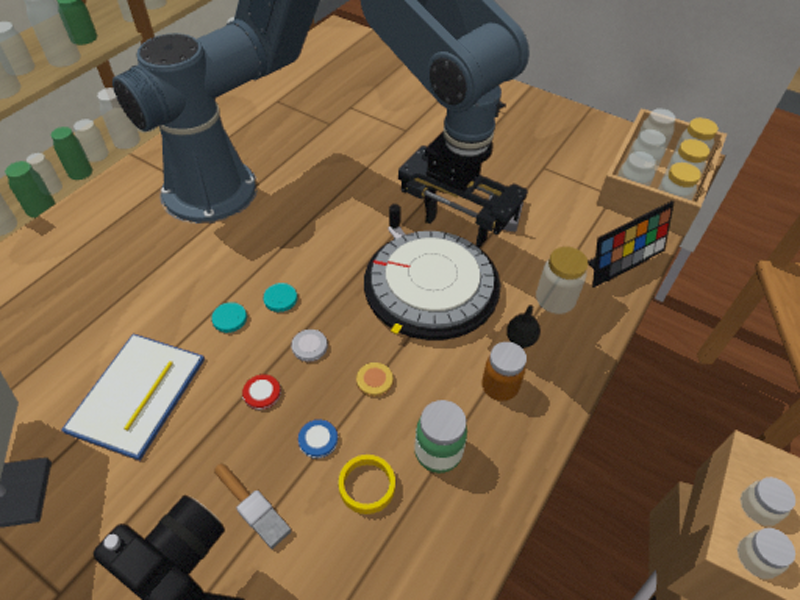

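View pics/side1.png

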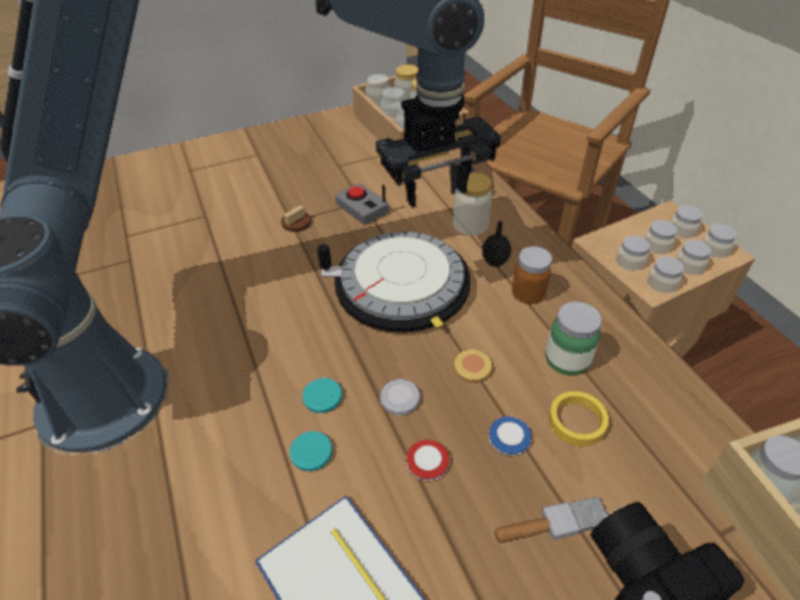

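View pics/wrist0.png

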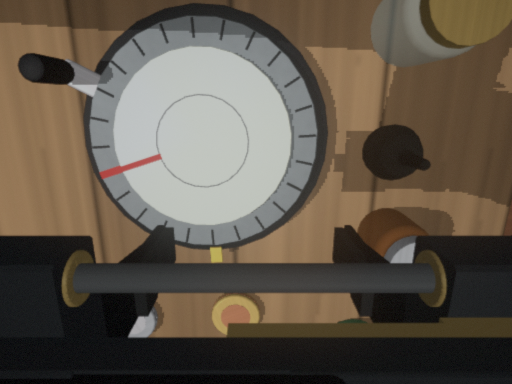

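The pictures show all four flat lids (scene: zinc ≈(310,345), brass (375,379), red (261,391), blue (318,439) in the 800×600 picture), and the turquoise ones are decoys. The bar lid (296,219) and remote (362,202) are in the side view. In the wrist picture the platter centre is at ≈(203,140), the red line points left to (100,176), the pointer is at (216,255) and the handle at (33,67).

```bash
cat >> h.py <<'E'
def planexy(f,m,z):
    v,u=np.nonzero(m); return np.array([onplane(f,a,b,z)[:2] for a,b in zip(u,v)])
def circ(p):
    from scipy.optimize import least_squares
    r=least_squares(lambda x:np.hypot(p[:,0]-x[0],p[:,1]-x[1])-x[2],[*p.mean(0),.09],loss='soft_l1',f_scale=.001); return r.x
def big(m):
    n,l,s,_=cv2.connectedComponentsWithStats(m.astype(np.uint8)); return l==1+np.argmax(s[1:,4])
def table(f):
    "plate centre, red-line deg, pointer deg (deg ccw world)"
    hsv=cv2.cvtColor(f['color'],cv2.COLOR_BGR2HSV); P=cloud(f)
    near=(abs(P[...,0]-.577)<.2)&(abs(P[...,1]-.025)<.2)&(P[...,2]<.06)
    m=near&(hsv[...,1]<60)&(hsv[...,2]>165)&(P[...,2]>.047)
    m=big(m).astype(np.uint8); h=max(cv2.findContours(m,0,1)[0],key=len)
    e=np.array([onplane(f,u,v,.052)[:2] for u,v in cv2.convexHull(h)[:,0]]); c=circ(e)
    red=near&(hsv[...,1]>130)&((hsv[...,0]<8)|(hsv[...,0]>172))&(P[...,2]>.03)
    q=planexy(f,big(red),.05)-c[:2]; q=q[np.hypot(*q.T)<.125]
    ye=near&(hsv[...,1]>150)&(abs(hsv[...,0].astype(int)-28)<6)&(P[...,2]>.015)
    y=planexy(f,big(ye),.03)-c[:2]
    d=lambda a:np.degrees(np.arctan2(*a.mean(0)[::-1]))%360
    return c,d(q),np.hypot(*q.T).max(),d(y),np.hypot(*y.mean(0))
def disc(f,name,z,rad=.033):
    out=[]
    for r in nets.trace(f,name) if 0 else []: pass
    return out
E
python3 - <<'E'
from h import *
for n in ['wrist','scene','side']:
    f=grab(n); print(n,table(f))
    P=cloud(f); d=(abs(P[...,2]-.098)<.004)&(np.hypot(P[...,0]-.577,P[...,1]-.025)<.18)&(P[...,0]<.5)
    print('handle',d.sum(),P[d].mean(0).round(4))
    for k,z,nz in [('lid_zinc',.014,0),('lid_brass',.014,0),('lid_blue',.014,0),('lid_red',.014,0)]:
        for r in nets.trace(n,k)[:2]:
            m=r['pixels']
            h=max(cv2.findContours(m.astype(np.uint8),0,1)[0],key=len)[:,0]
            p=np.array([onplane(f,u,v,.014)[:2] for u,v in h]); c=circ(p)
            print(k,round(r['confidence'],2),c.round(4),f['color'][m].mean(0).round())
E
```

```text
Traceback (most recent call last):
  File "h.py", line 34, in table
    y=planexy(f,big(ye),.03)-c[:2]
                ~~~^^^^
  File "h.py", line 23, in big
    n,l,s,_=cv2.connectedComponentsWithStats(m.astype(np.uint8)); return l==1+np.argmax(s[1:,4])
                                                                              ~~~~~~~~~^^^^^^^^^
ValueError: attempt to get argmax of an empty sequence
```

```bash
sed -i '/^def disc/,$d' h.py
sed -i "s/(hsv\[...,1\]>150)&(abs(hsv\[...,0\].astype(int)-28)<6)&(P\[...,2\]>.015)/(hsv[...,1]>150)\&(hsv[...,2]>140)\&(abs(hsv[...,0].astype(int)-27)<8)\&(P[...,2]>.02)/" h.py
python3 - <<'E'
from h import *
f=grab('wrist'); hsv=cv2.cvtColor(f['color'],40); print(hsv[250:260:4,212:220:4].tolist(), cloud(f)[250:260:4,216])
for n in ['wrist','scene','side']:
    f=grab(n)
    try: print(n,table(f))
    except Exception as e: print(n,e)
    P=cloud(f); d=(abs(P[...,2]-.098)<.004)&(np.hypot(P[...,0]-.577,P[...,1]-.025)<.18)&(P[...,0]<.5)
    print('handle',d.sum(),P[d].mean(0).round(4))
    for k,z,nz in [('lid_zinc',.014,0),('lid_brass',.014,0),('lid_blue',.014,0),('lid_red',.014,0)]:
        for r in nets.trace(n,k)[:2]:
            m=r['pixels']
            h=max(cv2.findContours(m.astype(np.uint8),0,1)[0],key=len)[:,0]
            p=np.array([onplane(f,u,v,.014)[:2] for u,v in h]); c=circ(p)
            print(k,round(r['confidence'],2),c.round(4),f['color'][m].mean(0).round())
E
```

```text
[[[26, 131, 187], [25, 131, 187]], [[26, 132, 187], [25, 132, 187]], [[26, 132, 186], [26, 133, 186]]] [[ 0.57943927 -0.09908691  0.03017796]
 [ 0.57927873 -0.10438042  0.03023102]
 [ 0.57905824 -0.10995241  0.02982623]]
wrist attempt to get argmax of an empty sequence
handle 640 [0.4393 0.1011 0.0968]
lid_zinc 0.59 [ 0.4751 -0.2204  0.019 ] [139. 137. 137.]
lid_brass 0.79 [ 0.5994 -0.1981  0.0301] [ 86. 131. 165.]
scene (array([0.57275591, 0.03237812, 0.09095585]), np.float64(200.04487170447734), np.float64(0.117229818248945), np.float64(272.9043433176453), np.float64(0.138354047310526))
handle 34 [0.4395 0.0996 0.0974]
lid_zinc 0.83 [ 0.461  -0.2155  0.0317] [171. 167. 169.]
lid_brass 0.84 [ 0.6037 -0.2099  0.033 ] [ 73. 141. 183.]
lid_blue 0.85 [ 0.5886 -0.3544  0.0332] [165. 135. 110.]
lid_red 0.79 [ 0.453  -0.3408  0.0317] [100. 107. 183.]
lid_red 0.66 [ 0.2974 -0.2513  0.0337] [148. 153.  28.]
side (array([0.56973918, 0.03498643, 0.09112458]), np.float64(199.86526144567856), np.float64(0.11798320182151419), np.float64(273.4669543136281), np.float64(0.13735081838891505))
handle 32 [0.4364 0.101  0.0977]
lid_zinc 0.88 [ 0.4547 -0.2145  0.0336] [165. 164. 167.]
lid_brass 0.6 [ 0.5954 -0.2082  0.0335] [ 91. 145. 183.]
lid_brass 0.58 [ 0.8144 -0.0526  0.0645] [ 79.  97. 120.]
lid_blue 0.55 [ 0.5822 -0.3533  0.0329] [164. 139. 121.]
lid_red 0.71 [ 0.2904 -0.2499  0.0334] [149. 155.  67.]
lid_red 0.71 [ 0.3375 -0.1593  0.0322] [151. 156.  66.]
```

```bash
sed -i "s/(hsv\[...,1\]>150)/(hsv[...,1]>105)/" h.py
python3 - <<'E'
from h import *
f=grab('wrist'); print(table(f)); s=sensors.observe(); print(s['ee_pos'],f['cx'],f['cy'])
E
```

```text
(array([0.57175056, 0.03357132, 0.09076972]), np.float64(198.0340198108796), np.float64(0.11596951684119859), np.float64(272.9935843120966), np.float64(0.13914656899294484))
[6.24988804e-01 3.66442567e-05 2.22563907e-01] 253.69844192748772 192.33338265231038
```

Call:
carry_out(plan=[[[2.04, -3.74, 0], 0], [[2.04, -3.74, 0], 0], [[2.04, -3.74, 0], 0], [[2.04, -3.74, 0], 0], [[2.04, -3.74, 0], 0]], claw=0, grip_force=15)

```text
clock: 3.95
ee_pos: [0.4365, 0.1026, 0.2227]
orientation: [[0.001, 1.0, 0.001], [1.0, -0.001, 0.0], [0.0, 0.001, -1.0]]
contact_force: [0.6, -0.1, -0.3]
opening: 1.001
finger_force: 0.0
```

Call:
carry_out(plan=[[[0, 0, 0.4], 8.5], [[0, 0, 0.4], 8.5], [[0, 0, 0.4], 8.5], [[0, 0, 0.4], 8.5], [[0, 0, 0.4], 8.5]])

```text
clock: 4.45
ee_pos: [0.4381, 0.1021, 0.2027]
orientation: [[0.68, 0.733, 0.001], [0.733, -0.68, -0.0], [0.0, 0.001, -1.0]]
contact_force: [0.3, 0.0, 0.4]
opening: 1.005
finger_force: 0.0
```

Call:
carry_out(plan=[[[0, 0, 0.4], 8.5], [[0, 0, 0.4], 8.5], [[0, 0, 0.4], 8.5], [[0, 0, 0.4], 8.5], [[0, 0, 0.4], 8.5]])

```text
clock: 4.95
ee_pos: [0.4382, 0.102, 0.1826]
orientation: [[0.997, 0.081, 0.001], [0.081, -0.997, 0.0], [0.001, 0.0, -1.0]]
contact_force: [-0.4, 0.4, 0.1]
opening: 1.002
finger_force: 0.0
```

Call:
carry_out(plan=[[[0, 0, 0.4], 8.5], [[0, 0, 0.4], 8.5], [[0, 0, 0.4], 8.5], [[0, 0, 0.4], 6.5], [[0, 0, 0], 0]])

```text
clock: 5.45
ee_pos: [0.4378, 0.102, 0.1663]
orientation: [[0.891, -0.454, -0.001], [-0.454, -0.891, 0.0], [-0.001, 0.0, -1.0]]
contact_force: [-0.6, 0.1, -0.1]
opening: 0.997
finger_force: 0.0
```

Call:
carry_out(plan=[[[0, 0, 3.5], 0], [[0, 0, 3.5], 0], [[0, 0, 3.5], 0], [[0, 0, 0], 0]])

```text
clock: 5.85
ee_pos: [0.4354, 0.102, 0.0585]
orientation: [[0.892, -0.452, -0.009], [-0.452, -0.892, 0.0], [-0.008, 0.004, -1.0]]
contact_force: [-1.9, -0.5, 0.2]
opening: 1.002
finger_force: 0.0
```

Call:
carry_out(plan=[[[0, 0, 0], 0], [[0, 0, 0], 0], [[0, 0, 0], 0], [[0, 0, 0], 0], [[0, 0, 0], 0]], claw=0.9, grip_force=20)

```text
clock: 6.35
ee_pos: [0.4386, 0.1021, 0.0625]
orientation: [[0.891, -0.454, 0.002], [-0.454, -0.891, -0.0], [0.002, -0.001, -1.0]]
contact_force: [-1.0, -1.2, 0.6]
opening: 0.633
finger_force: 0.0
```

Call:
carry_out(plan=[[[0, 0, 0], 0], [[0, 0, 0], 0], [[0, 0, 0], 0], [[0, 0, 0], 0], [[0, 0, 0], 0]])

```text
clock: 6.85
ee_pos: [0.4379, 0.1021, 0.0615]
orientation: [[0.891, -0.454, -0.0], [-0.454, -0.891, 0.0], [-0.0, -0.0, -1.0]]
contact_force: [-0.5, 0.9, 0.8]
opening: 0.27
finger_force: 20.0
```

Call:
carry_out(plan=[[[0.057, 1.308, 0], -5], [[0.057, 1.308, 0], -5], [[0.057, 1.308, 0], -5], [[0.057, 1.308, 0], -5], [[0.057, 1.308, 0], -5]])

```text
clock: 7.35
ee_pos: [0.4218, 0.0391, 0.0615]
orientation: [[0.999, -0.032, 0.0], [-0.032, -0.999, 0.001], [0.0, -0.001, -1.0]]
contact_force: [1.9, 1.6, -0.9]
opening: 0.27
finger_force: 20.0
```

Call:
carry_out(plan=[[[0.057, 1.308, 0], -5], [[0.057, 1.308, 0], -5], [[0.057, 1.308, 0], -5], [[0.057, 1.308, 0], -5], [[0.057, 1.308, 0], -5]])

```text
clock: 7.85
ee_pos: [0.4334, -0.0243, 0.0615]
orientation: [[0.92, 0.392, -0.0], [0.392, -0.92, 0.002], [0.0, -0.002, -1.0]]
contact_force: [2.3, 6.6, 0.3]
opening: 0.271
finger_force: 20.0
```

Call:
carry_out(plan=[[[0.057, 1.308, 0], -5], [[0.057, 1.308, 0], -5], [[0.057, 1.308, 0], -5], [[0.057, 1.308, 0], -5], [[0.057, 1.308, 0], -5]])

```text
clock: 8.35
ee_pos: [0.4714, -0.0777, 0.0615]
orientation: [[0.667, 0.745, -0.0], [0.745, -0.667, 0.001], [0.0, -0.0, -1.0]]
contact_force: [1.7, 2.3, -1.3]
opening: 0.269
finger_force: 20.0
```

Call:
carry_out(plan=[[[0, 0, 0], 0], [[0, 0, 0], 0]])

```text
clock: 8.55
ee_pos: [0.4713, -0.0775, 0.0615]
orientation: [[0.671, 0.742, 0.0], [0.742, -0.671, -0.0], [0.0, 0.0, -1.0]]
contact_force: [1.0, 0.2, -0.7]
opening: 0.273
finger_force: 20.0
```

Call:
carry_out(plan=[[[0, 0, 0], 0], [[0, 0, 0], 0], [[0, 0, 0], 0], [[0, 0, 0], 0], [[0, 0, 0], 0]], claw=0.2)

```text
clock: 9.05
ee_pos: [0.4711, -0.0775, 0.0616]
orientation: [[0.669, 0.743, -0.0], [0.743, -0.669, 0.0], [-0.0, -0.0, -1.0]]
contact_force: [-0.4, 0.3, 0.6]
opening: 0.638
finger_force: 0.0
```

Call:
carry_out(plan=[[[0, 0, -2], 0], [[0, 0, -4], 0], [[0, 0, -4], 0], [[0, 0, -4], 0], [[0, 0, -2], 0]], claw=0)

```text
clock: 9.55
ee_pos: [0.4725, -0.0781, 0.2249]
orientation: [[0.669, 0.743, 0.005], [0.743, -0.669, -0.002], [0.002, 0.005, -1.0]]
contact_force: [1.3, -0.4, 0.0]
opening: 0.985
finger_force: 0.0
```

Call:
carry_out(plan=[[[-2.53, 3.82, 0], 0], [[-2.53, 3.82, 0], 0], [[-2.53, 3.82, 0], 0], [[-2.53, 3.82, 0], 0], [[-2.53, 3.82, 0], 0]])

```text
clock: 10.05
ee_pos: [0.5285, -0.301, 0.2214]
orientation: [[0.669, 0.743, -0.0], [0.743, -0.669, 0.0], [0.0, -0.0, -1.0]]
contact_force: [0.4, 0.7, -0.9]
opening: 0.997
finger_force: 0.0
```

Call:
carry_out(plan=[[[0, 0, 0], -8.4], [[0, 0, 0], -8.4], [[0, 0, 0], -8.4], [[0, 0, 0], -8.4], [[0, 0, 0], -8.4]])

```text
clock: 10.55
ee_pos: [0.5282, -0.2993, 0.2212]
orientation: [[-0.006, 1.0, -0.001], [1.0, 0.006, 0.001], [0.001, -0.001, -1.0]]
contact_force: [0.3, 1.5, 1.1]
opening: 1.001
finger_force: 0.0
```

Call:
carry_out(plan=[[[0, 0, 0], 0], [[0, 0, 0], 0]])

```text
clock: 10.75
ee_pos: [0.5284, -0.2993, 0.2214]
orientation: [[0.003, 1.0, -0.0], [1.0, -0.003, 0.0], [0.0, -0.0, -1.0]]
contact_force: [-0.5, -0.4, -0.2]
opening: 0.997
finger_force: 0.0
```

```bash
cat >> h.py <<'E'
def fitdisc(f,guess,z=.014,win=.05):
    "outline of what stands out from the table near guess"
    P=cloud(f); m=(np.hypot(P[...,0]-guess[0],P[...,1]-guess[1])<win)&(P[...,2]>z-.005)&(P[...,2]<z+.006)
    m=big(m); h=max(cv2.findContours(m.astype(np.uint8),0,1)[0],key=len)
    e=np.array([onplane(f,u,v,z)[:2] for u,v in cv2.convexHull(h)[:,0]]); return circ(e),m.sum()
E
python3 - <<'E'
from h import *
f=grab('wrist'); s=sensors.observe(); print(s['ee_pos'])
cv2.imwrite('pics/w2.png',f['color'])
for k,g in dict(zinc=(.461,-.215),brass=(.603,-.21),blue=(.588,-.354),red=(.453,-.34)).items():
    try: print(k,fitdisc(f,g))
    except Exception as e: print(k,e)
for n in ['scene','side']: print(n,table(grab(n)))
E
```

```text
[ 0.52844008 -0.29929552  0.22142303]
zinc (array([ 0.45853665, -0.21361069,  0.03241596]), np.int64(2902))
brass (array([ 0.59891764, -0.20662119,  0.03245133]), np.int64(2958))
blue (array([ 0.58532731, -0.35154321,  0.03265633]), np.int64(2150))
red (array([ 0.45062707, -0.33647176,  0.03250171]), np.int64(2215))
scene (array([0.5719438 , 0.03027234, 0.08897291]), np.float64(274.5217251017556), np.float64(0.11981390369796059), np.float64(273.2666920994735), np.float64(0.13668477543309282))Traceback (most recent call last):
  File "<stdin>", line 7, in <module>
  File "h.py", line 32, in table
    q=planexy(f,big(red),.05)-c[:2]; q=q[np.hypot(*q.T)<.125]
                ~~~^^^^^
  File "h.py", line 23, in big
    n,l,s,_=cv2.connectedComponentsWithStats(m.astype(np.uint8)); return l==1+np.argmax(s[1:,4])
                                                                              ~~~~~~~~~^^^^^^^^^
    return _wrapfunc(a, 'argmax', axis=axis, out=out, **kwds)
    return bound(*args, **kwds)
ValueError: attempt to get argmax of an empty sequence
```

View pics/w2.png

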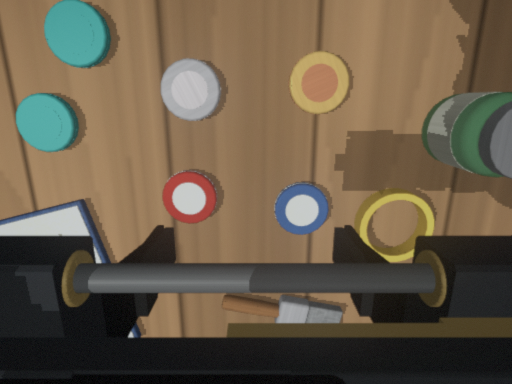

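The view shows zinc (190,90), brass (319,82), red (189,197) and blue (301,209). All are clear, and their fitted radii come to about 33 mm as they should.

Call:
carry_out(plan=[[[2.857, -2.33, 2], 0], [[2.857, -2.33, 2], 0], [[2.857, -2.33, 2], 0], [[0, 0, 4.5], 0], [[0, 0, 4.5], 0]])

```text
clock: 11.4
ee_pos: [0.459, -0.2134, 0.0718]
orientation: [[0.0, 1.0, 0.003], [1.0, -0.0, -0.002], [-0.002, 0.003, -1.0]]
contact_force: [-0.2, -1.0, -0.0]
opening: 0.998
finger_force: 0.0
```

Call:
carry_out(plan=[[[0, 0, 3.5], 0], [[0, 0, 2], 0], [[0, 0, 0.8], 0], [[0, 0, 0.4], 0], [[0, 0, 0], 0]])

```text
clock: 11.9
ee_pos: [0.4591, -0.2141, 0.0049]
orientation: [[0.0, 1.0, 0.001], [1.0, -0.0, -0.001], [-0.001, 0.001, -1.0]]
contact_force: [-0.7, -0.5, 0.6]
opening: 0.999
finger_force: 0.0
```

Call:
carry_out(plan=[[[0, 0, 0], 0], [[0, 0, 0], 0], [[0, 0, 0], 0], [[0, 0, 0], 0], [[0, 0, 0], 0]], claw=0.5, grip_force=25)

```text
clock: 12.4
ee_pos: [0.459, -0.214, 0.0052]
orientation: [[0.0, 1.0, 0.001], [1.0, -0.0, -0.001], [-0.001, 0.001, -1.0]]
contact_force: [0.3, 0.8, 5.5]
opening: 0.749
finger_force: 25.0
```

Call:
carry_out(plan=[[[0, 0, -3], 0], [[0, 0, -4], 0], [[0, 0, -4], 0], [[2, 1, -1], 0]])

```text
clock: 12.8
ee_pos: [0.4706, -0.1967, 0.1283]
orientation: [[0.003, 1.0, 0.006], [1.0, -0.003, -0.005], [-0.005, 0.006, -1.0]]
contact_force: [1.0, -0.3, -1.2]
opening: 0.751
finger_force: 25.0
```

Call:
carry_out(plan=[[[4.1, 1.8, 0], 0], [[4.1, 1.8, 0], 0], [[4.1, 1.8, 0], 0], [[4.1, 1.8, 0], 0], [[4.1, 1.8, 0], 0]])

```text
clock: 13.3
ee_pos: [0.5587, 0.0131, 0.1243]
orientation: [[0.0, 1.0, -0.001], [1.0, -0.0, 0.0], [0.0, -0.001, -1.0]]
contact_force: [0.8, -0.3, -0.7]
opening: 0.75
finger_force: 25.0
```

Call:
carry_out(plan=[[[2.26, 1.28, 0], 0], [[0, 0, 2], 0], [[0, 0, 2], 0], [[0, 0, 0], 0], [[0, 0, 0], 0]])

```text
clock: 13.8
ee_pos: [0.5709, 0.0339, 0.0842]
orientation: [[0.0, 1.0, -0.002], [1.0, -0.0, 0.0], [0.0, -0.002, -1.0]]
contact_force: [-0.2, 0.2, 0.2]
opening: 0.748
finger_force: 25.0
```

Call:
carry_out(plan=[[[0, 0.08, 1.5], 0], [[0, 0, 0.8], 0], [[0, 0, 0.3], 0], [[0, 0, 0], 0], [[0, 0, 0], 0]])

```text
clock: 14.3
ee_pos: [0.5726, 0.0337, 0.0591]
orientation: [[0.0, 1.0, 0.001], [1.0, -0.0, -0.0], [-0.0, 0.001, -1.0]]
contact_force: [0.5, -0.3, 0.3]
opening: 0.747
finger_force: 25.0
```

Call:
carry_out(plan=[[[0, 0, 0], 0], [[0, 0, 0], 0], [[0, 0, 0], 0], [[0, 0, 0], 0]], claw=0)

```text
clock: 14.7
ee_pos: [0.5724, 0.0339, 0.0588]
orientation: [[-0.0, 1.0, 0.0], [1.0, 0.0, -0.0], [-0.0, 0.0, -1.0]]
contact_force: [-0.2, 0.6, 0.2]
opening: 0.975
finger_force: 0.0
```

Call:
carry_out(plan=[[[0, 0, -2], 0], [[0, 0, -4], 0], [[0, 0, -4.5], 0], [[0, 0, -4.5], 0], [[-3, 0, -1], 0]])

```text
clock: 15.2
ee_pos: [0.5752, 0.0058, 0.2243]
orientation: [[-0.004, 1.0, 0.011], [1.0, 0.004, -0.0], [-0.0, 0.011, -1.0]]
contact_force: [0.8, -0.6, -0.4]
opening: 1.002
finger_force: 0.0
```

```bash
python3 - <<'E'
from h import *
f=grab('wrist'); s=sensors.observe(); print(s['ee_pos'])
cv2.imwrite('pics/w3.png',f['color'])
print(table(f)); print(fitdisc(f,(.5718,.0336),.066))
E
```

```text
[ 5.75575372e-01 -3.05346156e-04  2.23956623e-01]
(array([0.57154442, 0.03360087, 0.09077242]), np.float64(273.1969162057631), np.float64(0.11595533597438346), np.float64(273.0854666082588), np.float64(0.13690457342718754))
(array([0.57229895, 0.03479726, 0.03234603]), np.int64(3312))
```

View pics/w3.png

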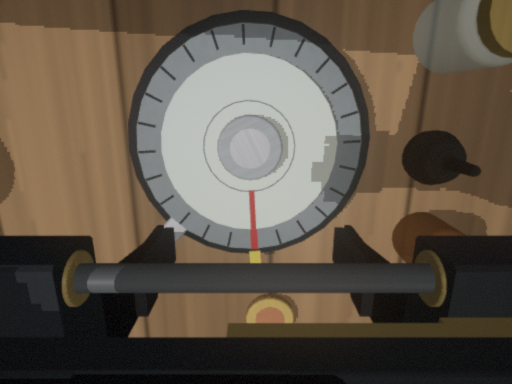

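The red line (253,220) now meets the pointer (255,258), and the zinc lid sits centred in the ring at (249,148), about 1 mm off. Brass comes next.

Call:
carry_out(plan=[[[-4.21, 0.53, 0], 0], [[-4.21, 0.53, 0], 0], [[-4.21, 0.53, 0], 0], [[-4.21, 0.53, 0], 0], [[-4.21, 0.53, 0], 0]])

```text
clock: 15.75
ee_pos: [0.5984, -0.2082, 0.2182]
orientation: [[0.0, 1.0, -0.001], [1.0, -0.0, 0.0], [0.0, -0.001, -1.0]]
contact_force: [0.4, 0.4, -1.1]
opening: 1.001
finger_force: 0.0
```

Call:
carry_out(plan=[[[0, 0, 4.5], 0], [[0, 0, 4.5], 0], [[0, 0, 4.5], 0], [[0, 0, 0], 0], [[0, 0, 0], 0]])

```text
clock: 16.25
ee_pos: [0.5984, -0.2064, 0.0831]
orientation: [[0.0, 1.0, -0.002], [1.0, -0.0, 0.001], [0.001, -0.002, -1.0]]
contact_force: [0.9, -0.3, 0.3]
opening: 0.997
finger_force: 0.0
```

Call:
carry_out(plan=[[[0, 0.05, 4], 0], [[0, 0, 2.5], 0], [[0, 0, 0.9], 0], [[0, 0, 0.4], 0], [[0, 0, 0], 0]])

```text
clock: 16.75
ee_pos: [0.6007, -0.2073, 0.0075]
orientation: [[-0.0, 1.0, 0.003], [1.0, 0.0, -0.002], [-0.002, 0.003, -1.0]]
contact_force: [-0.5, -0.9, 0.8]
opening: 1.0
finger_force: 0.0
```

Call:
carry_out(plan=[[[0, 0, 0], 0], [[0, 0, 0], 0], [[0, 0, 0], 0], [[0, 0, 0], 0], [[0, 0, 0], 0]], claw=0.5)

```text
clock: 17.25
ee_pos: [0.5997, -0.2068, 0.0062]
orientation: [[-0.0, 1.0, 0.001], [1.0, 0.0, -0.0], [-0.0, 0.001, -1.0]]
contact_force: [-0.5, -0.3, 4.0]
opening: 0.75
finger_force: 25.0
```

Call:
carry_out(plan=[[[0, 0, -3], 0], [[0, 0, -4], 0], [[0, 0, -4], 0], [[0, 0, -2], 0]])

```text
clock: 17.65
ee_pos: [0.6007, -0.2074, 0.1388]
orientation: [[-0.0, 1.0, 0.004], [1.0, 0.0, -0.002], [-0.002, 0.004, -1.0]]
contact_force: [0.5, -0.2, -0.5]
opening: 0.748
finger_force: 25.0
```

Call:
carry_out(plan=[[[4.5, -0.5, 0], 0], [[4.5, -0.5, 0], 0], [[4.5, -0.5, 0], 0], [[4.5, -0.5, 0], 0], [[4.5, -0.5, 0], 0]])

```text
clock: 18.15
ee_pos: [0.5735, 0.02, 0.1353]
orientation: [[0.001, 1.0, -0.001], [1.0, -0.001, 0.0], [0.0, -0.001, -1.0]]
contact_force: [0.4, 0.3, -0.8]
opening: 0.749
finger_force: 25.0
```

Call:
carry_out(plan=[[[1.54, -0.28, 0], 0], [[0, 0, 2], 0], [[0, 0, 2], 0], [[0, 0, 0], 0], [[0, 0, 0], 0]])

```text
clock: 18.65
ee_pos: [0.5713, 0.0333, 0.0953]
orientation: [[0.001, 1.0, -0.001], [1.0, -0.001, -0.0], [-0.0, -0.001, -1.0]]
contact_force: [-0.3, -0.4, -1.5]
opening: 0.743
finger_force: 25.0
```

Call:
carry_out(plan=[[[0.05, 0.03, 1.2], 0], [[0, 0, 0.7], 0], [[0, 0, 0.3], 0], [[0, 0, 0], 0], [[0, 0, 0], 0]])

```text
clock: 19.15
ee_pos: [0.5719, 0.0342, 0.0736]
orientation: [[0.0, 1.0, 0.0], [1.0, -0.0, -0.0], [-0.0, 0.0, -1.0]]
contact_force: [-0.0, 0.1, -1.6]
opening: 0.75
finger_force: 25.0
```

Call:
carry_out(plan=[[[0, 0, 0], 0], [[0, 0, 0], 0], [[0, 0, 0], 0], [[0, 0, 0], 0]], claw=0)

```text
clock: 19.55
ee_pos: [0.5719, 0.0343, 0.0738]
orientation: [[-0.0, 1.0, 0.001], [1.0, 0.0, -0.0], [-0.0, 0.001, -1.0]]
contact_force: [0.7, -0.3, -0.7]
opening: 0.977
finger_force: 0.0
```

Call:
carry_out(plan=[[[0, 0, -2], 0], [[0, 0, -4], 0], [[0, 0, -4.5], 0], [[0, 0, -4.1], 0], [[0, 0, 0], 0]])

```text
clock: 20.05
ee_pos: [0.5759, 0.0339, 0.226]
orientation: [[-0.0, 1.0, 0.014], [1.0, 0.0, -0.002], [-0.002, 0.014, -1.0]]
contact_force: [1.3, 0.1, 0.8]
opening: 1.003
finger_force: 0.0
```

Call:
carry_out(plan=[[[-4.5, 0.2, 0], 0], [[-4.5, 0.2, 0], 0], [[-4.5, 0.2, 0], 0], [[-4.5, 0.2, 0], 0], [[-4.5, 0.2, 0], 0]])

```text
clock: 20.55
ee_pos: [0.5811, -0.1922, 0.2187]
orientation: [[-0.0, 1.0, -0.001], [1.0, 0.0, 0.001], [0.001, -0.001, -1.0]]
contact_force: [1.3, -0.6, -0.4]
opening: 0.999
finger_force: 0.0
```

Call:
carry_out(plan=[[[-4.5, 0.1, 0], 0], [[-4.5, 0.1, 0], 0], [[-4.5, 0.1, 0], 0], [[-2.5, 0.05, 0], 0], [[0, 0, 0], 0]])

```text
clock: 21.05
ee_pos: [0.5844, -0.355, 0.2182]
orientation: [[0.005, 1.0, -0.0], [1.0, -0.005, -0.001], [-0.001, -0.0, -1.0]]
contact_force: [0.0, 0.3, -0.3]
opening: 1.001
finger_force: 0.0
```

Call:
carry_out(plan=[[[0.35, 0.09, 4.5], 0], [[0, 0, 4.5], 0], [[0, 0, 4.5], 0], [[0, 0, 0], 0], [[0, 0, 0], 0]])

```text
clock: 21.55
ee_pos: [0.5858, -0.3459, 0.0839]
orientation: [[-0.001, 1.0, -0.002], [1.0, 0.001, 0.002], [0.002, -0.002, -1.0]]
contact_force: [0.4, -0.9, 0.9]
opening: 1.0
finger_force: 0.0
```

Call:
carry_out(plan=[[[0, 0, 4], 0], [[0, 0, 2.5], 0], [[0, 0, 0.9], 0], [[0, 0, 0.3], 0], [[0, 0, 0], 0]])

```text
clock: 22.05
ee_pos: [0.5875, -0.3481, 0.0097]
orientation: [[-0.0, 1.0, 0.003], [1.0, 0.0, -0.002], [-0.002, 0.003, -1.0]]
contact_force: [-0.0, 0.6, -0.6]
opening: 0.999
finger_force: 0.0
```

Call:
carry_out(plan=[[[0, 0, 0], 0], [[0, 0, 0], 0], [[0, 0, 0], 0], [[0, 0, 0], 0], [[0, 0, 0], 0]], claw=0.5)

```text
clock: 22.55
ee_pos: [0.5865, -0.3475, 0.0083]
orientation: [[0.0, 1.0, 0.001], [1.0, -0.0, -0.001], [-0.001, 0.001, -1.0]]
contact_force: [-1.9, 0.5, 3.5]
opening: 0.743
finger_force: 25.0
```

Call:
carry_out(plan=[[[0, 0, -3], 0], [[0, 0, -4], 0], [[0, 0, -4], 0], [[0, 0, -3], 0]])

```text
clock: 22.95
ee_pos: [0.5866, -0.3475, 0.1497]
orientation: [[0.0, 1.0, 0.001], [1.0, -0.0, -0.001], [-0.001, 0.001, -1.0]]
contact_force: [0.4, -0.1, -0.9]
opening: 0.746
finger_force: 25.0
```

Call:
carry_out(plan=[[[4.5, -0.2, 0], 0], [[4.5, -0.2, 0], 0], [[4.5, -0.2, 0], 0], [[4.5, -0.2, 0], 0], [[4.5, -0.2, 0], 0]])

```text
clock: 23.45
ee_pos: [0.5755, -0.1205, 0.1473]
orientation: [[0.001, 1.0, -0.0], [1.0, -0.001, 0.0], [0.0, -0.0, -1.0]]
contact_force: [-0.1, -0.3, -1.3]
opening: 0.744
finger_force: 25.0
```

Call:
carry_out(plan=[[[4.5, -0.1, 0], 0], [[4.5, -0.1, 0], 0], [[4.5, -0.1, 0], 0], [[2.5, -0.1, 0], 0], [[0, 0, 0], 0]])

```text
clock: 23.95
ee_pos: [0.5709, 0.0415, 0.1472]
orientation: [[-0.005, 1.0, -0.002], [1.0, 0.005, 0.001], [0.001, -0.002, -1.0]]
contact_force: [-0.8, -0.1, -1.0]
opening: 0.747
finger_force: 25.0
```

Call:
carry_out(plan=[[[0, 0, 2], 0], [[0, 0, 1.5], 0], [[0, 0, 0], 0], [[0, 0, 0], 0], [[0, 0, 0], 0]])

```text
clock: 24.45
ee_pos: [0.5729, 0.0371, 0.1132]
orientation: [[0.001, 1.0, 0.001], [1.0, -0.001, -0.0], [-0.0, 0.001, -1.0]]
contact_force: [0.8, 0.1, -1.0]
opening: 0.746
finger_force: 25.0
```

Call:
carry_out(plan=[[[0.07, -0.06, 1.3], 0], [[0, 0, 0.7], 0], [[0, 0, 0.3], 0], [[0, 0, 0], 0], [[0, 0, 0], 0]])

```text
clock: 24.95
ee_pos: [0.5716, 0.0385, 0.0894]
orientation: [[-0.0, 1.0, -0.0], [1.0, 0.0, -0.0], [-0.0, -0.0, -1.0]]
contact_force: [-0.1, -0.6, -1.1]
opening: 0.748
finger_force: 25.0
```

Call:
carry_out(plan=[[[0, 0, 0], 0], [[0, 0, 0], 0], [[0, 0, 0], 0], [[0, 0, 0], 0]], claw=0)

```text
clock: 25.35
ee_pos: [0.5717, 0.0385, 0.0898]
orientation: [[0.0, 1.0, 0.0], [1.0, -0.0, -0.0], [-0.0, 0.0, -1.0]]
contact_force: [-0.5, -0.4, -0.4]
opening: 0.976
finger_force: 0.0
```

Call:
carry_out(plan=[[[0, 0, -2], 0], [[0, 0, -4], 0], [[0, 0, -4], 0], [[0, 0, -3], 0], [[0, 0, 0], 0]])

```text
clock: 25.85
ee_pos: [0.5748, 0.0382, 0.2246]
orientation: [[-0.0, 1.0, 0.011], [1.0, 0.0, -0.001], [-0.001, 0.011, -1.0]]
contact_force: [-0.4, 0.5, -1.0]
opening: 0.997
finger_force: 0.0
```

Call:
carry_out(plan=[[[-4.5, -1.5, 0], 0], [[-4.5, -1.5, 0], 0], [[-4.5, -1.5, 0], 0], [[-4.5, -1.5, 0], 0], [[-4.5, -1.5, 0], 0]])

```text
clock: 26.35
ee_pos: [0.4952, -0.1877, 0.2186]
orientation: [[-0.0, 1.0, -0.001], [1.0, 0.0, 0.001], [0.001, -0.001, -1.0]]
contact_force: [0.5, -0.7, 1.0]
opening: 0.999
finger_force: 0.0
```

Call:
carry_out(plan=[[[-4.5, -1.5, 0], 0], [[-4.5, -1.5, 0], 0], [[-4.5, -1.5, 0], 0], [[-1.3, 0, 0], 0], [[0, 0, 0], 0]])

```text
clock: 26.85
ee_pos: [0.4509, -0.3364, 0.2186]
orientation: [[0.004, 1.0, -0.0], [1.0, -0.004, 0.001], [0.001, -0.0, -1.0]]
contact_force: [0.1, -0.5, 0.3]
opening: 1.001
finger_force: 0.0
```

Call:
carry_out(plan=[[[0, 0, 4], 0], [[0, 0, 4], 0], [[0, 0, 4], 0], [[0, 0, 0], 0], [[0, 0, 0], 0]])

```text
clock: 27.35
ee_pos: [0.4517, -0.3326, 0.0993]
orientation: [[-0.002, 1.0, -0.002], [1.0, 0.002, 0.002], [0.002, -0.002, -1.0]]
contact_force: [0.2, 1.0, 0.0]
opening: 1.001
finger_force: 0.0
```

Call:
carry_out(plan=[[[-0.3, -0.08, 4], 0], [[0, 0, 3], 0], [[0, 0, 1.2], 0], [[0, 0, 0], 0], [[0, 0, 0], 0]])

```text
clock: 27.85
ee_pos: [0.4519, -0.3383, 0.0194]
orientation: [[-0.0, 1.0, 0.002], [1.0, 0.0, -0.002], [-0.002, 0.002, -1.0]]
contact_force: [-0.2, -1.1, 0.3]
opening: 1.001
finger_force: 0.0
```

Call:
carry_out(plan=[[[0, 0, 0.6], 0], [[0, 0, 0.3], 0], [[0, 0, 0], 0], [[0, 0, 0], 0]])

```text
clock: 28.25
ee_pos: [0.4508, -0.3376, 0.0088]
orientation: [[0.0, 1.0, 0.0], [1.0, -0.0, -0.0], [-0.0, 0.0, -1.0]]
contact_force: [-0.0, -0.1, -0.3]
opening: 0.998
finger_force: 0.0
```

Call:
carry_out(plan=[[[0.1, 0, 0.3], 0], [[0, 0, 0], 0], [[0, 0, 0], 0]])

```text
clock: 28.55
ee_pos: [0.4507, -0.3364, 0.0054]
orientation: [[-0.0, 1.0, -0.0], [1.0, 0.0, 0.0], [0.0, -0.0, -1.0]]
contact_force: [-0.3, -0.5, 0.2]
opening: 1.001
finger_force: 0.0
```

Call:
carry_out(plan=[[[0, 0, 0], 0], [[0, 0, 0], 0], [[0, 0, 0], 0], [[0, 0, 0], 0], [[0, 0, 0], 0]], claw=0.5)

```text
clock: 29.05
ee_pos: [0.4507, -0.3365, 0.0056]
orientation: [[-0.0, 1.0, -0.0], [1.0, 0.0, -0.0], [-0.0, -0.0, -1.0]]
contact_force: [-0.1, -0.5, 0.1]
opening: 0.748
finger_force: 25.0
```

Call:
carry_out(plan=[[[0, 0, -3], 0], [[0, 0, -4], 0], [[0, 0, -4], 0], [[0, 0, -4], 0]])

```text
clock: 29.45
ee_pos: [0.4503, -0.3361, 0.1567]
orientation: [[0.0, 1.0, -0.001], [1.0, -0.0, 0.001], [0.001, -0.001, -1.0]]
contact_force: [-0.7, 0.1, -2.2]
opening: 0.753
finger_force: 25.0
```

Call:
carry_out(plan=[[[4.5, 1.5, 0], 0], [[4.5, 1.5, 0], 0], [[4.5, 1.5, 0], 0], [[4.5, 1.5, 0], 0], [[4.5, 1.5, 0], 0]])

```text
clock: 29.95
ee_pos: [0.5258, -0.1097, 0.1556]
orientation: [[0.001, 1.0, -0.0], [1.0, -0.001, 0.0], [0.0, -0.0, -1.0]]
contact_force: [1.8, -0.9, -1.1]
opening: 0.749
finger_force: 25.0
```

Call:
carry_out(plan=[[[4.5, 1.5, 0], 0], [[4.5, 1.5, 0], 0], [[4, 1.5, 0], 0], [[1.5, 0.1, 0], 0], [[0, 0, 0], 0]])

```text
clock: 30.45
ee_pos: [0.5711, 0.0356, 0.1552]
orientation: [[-0.004, 1.0, -0.001], [1.0, 0.004, 0.0], [0.0, -0.001, -1.0]]
contact_force: [-0.8, -0.0, -0.5]
opening: 0.743
finger_force: 25.0
```

Call:
carry_out(plan=[[[0, 0, 1], 0], [[0, 0, 1], 0], [[0, 0, 0], 0], [[0, 0, 0], 0], [[0, 0, 0], 0]])

```text
clock: 30.95
ee_pos: [0.5718, 0.0326, 0.1355]
orientation: [[0.001, 1.0, 0.0], [1.0, -0.001, -0.0], [-0.0, 0.0, -1.0]]
contact_force: [-0.3, 0.4, -1.2]
opening: 0.748
finger_force: 25.0
```

Call:
carry_out(plan=[[[0.15, 0, 1.8], 0], [[0, 0, 1.0], 0], [[0, 0, 0.4], 0], [[0, 0, 0], 0], [[0, 0, 0], 0]])

```text
clock: 31.45
ee_pos: [0.5721, 0.0349, 0.1038]
orientation: [[0.0, 1.0, 0.001], [1.0, -0.0, -0.0], [-0.0, 0.001, -1.0]]
contact_force: [0.3, -0.4, -0.8]
opening: 0.749
finger_force: 25.0
```

Call:
carry_out(plan=[[[0, 0, 0.3], 0], [[0, 0, 0], 0], [[0, 0, 0], 0]])

```text
clock: 31.75
ee_pos: [0.5718, 0.035, 0.1007]
orientation: [[-0.0, 1.0, 0.0], [1.0, 0.0, -0.0], [-0.0, 0.0, -1.0]]
contact_force: [0.2, -0.3, -1.5]
opening: 0.746
finger_force: 25.0
```

Call:
carry_out(plan=[[[0, 0, 0], 0], [[0, 0, 0], 0], [[0, 0, 0], 0], [[0, 0, 0], 0]], claw=0)

```text
clock: 32.15
ee_pos: [0.5718, 0.0349, 0.1007]
orientation: [[0.0, 1.0, 0.0], [1.0, -0.0, -0.0], [-0.0, 0.0, -1.0]]
contact_force: [-0.4, 0.9, -1.2]
opening: 0.978
finger_force: 0.0
```

Call:
carry_out(plan=[[[0, 0, -2], 0], [[0, 0, -4], 0], [[0, 0, -4], 0], [[0, 0, -2.5], 0], [[-3, 0, 0], 0]])

```text
clock: 32.65
ee_pos: [0.5743, 0.007, 0.2302]
orientation: [[-0.004, 1.0, 0.009], [1.0, 0.004, -0.0], [-0.0, 0.009, -1.0]]
contact_force: [1.1, -1.6, -0.4]
opening: 1.002
finger_force: 0.0
```

Call:
carry_out(plan=[[[0, 0, 0], 0], [[0, 0, 0], 0], [[0, 0, 0], 0]])

```text
clock: 32.95
ee_pos: [0.5712, 0.0055, 0.2249]
orientation: [[0.0, 1.0, -0.002], [1.0, -0.0, 0.001], [0.001, -0.002, -1.0]]
contact_force: [0.4, 0.2, 0.0]
opening: 1.003
finger_force: 0.0
```

```bash
python3 - <<'E'
from h import *
f=grab('wrist'); s=sensors.observe(); print(s['ee_pos'])
cv2.imwrite('pics/w4.png',f['color'])
print(fitdisc(f,(.5718,.0336),.108))
for z in (.066,.08,.094,.108):
    P=cloud(f); m=(abs(P[...,2]-z+.007)<.005)&(np.hypot(P[...,0]-.572,P[...,1]-.034)<.045); q=P[m]; print(z,m.sum(),q.min(0) if len(q) else '',q.max(0) if len(q) else '')
g=grab('side'); cv2.imwrite('pics/s4.png',g['color'][80:230,130:330].repeat(3,0).repeat(3,1))
P=cloud(g)
for k in ('bar_lid','remote','shutter_top'):
    for r in nets.trace('side',k)[:2]:
        q=P[r['pixels']&(g['depth']>0)]; print(k,r['confidence'],np.median(q,0).round(4))
E
```

```text
[0.57121146 0.00561732 0.22488946]
(array([0.57145603, 0.03448399, 0.03234944]), np.int64(4288))
0.066 19 [0.54282166 0.05374355 0.05411238] [0.59902139 0.06734505 0.06069559]
0.08 68 [0.54700449 0.05660367 0.07132771] [0.59593962 0.06716353 0.07798311]
0.094 0  
0.108 245 [0.53878273 0.00211016 0.09973765] [0.60384253 0.066708   0.1059998 ]
bar_lid 0.69 [0.4319 0.3119 0.0133]
remote 0.56 [0.5986 0.2638 0.0287]
shutter_top 0.67 [ 0.7432 -0.2724  0.082 ]
shutter_top 0.44 [0.6019 0.2965 0.0414]
```

View pics/s4.png

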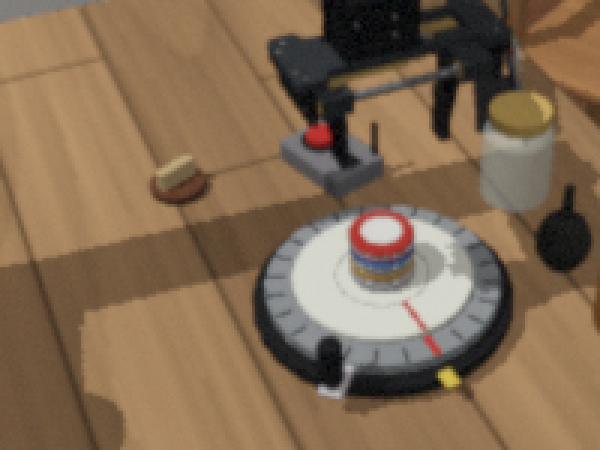

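The crop shows a neat four-lid stack at (381,250), with the bar lid at (178,178) and the remote at (332,155). The remote has been knocked to y≈0.26. I'll look at the bar lid from closer.

Call:
carry_out(plan=[[[4.5, -1.8, 0], 0], [[4.5, -1.8, 0], 0], [[4.5, -1.8, 0], 0], [[4.5, -1.8, 0], 0], [[4.5, -1.8, 0], 0]])

```text
clock: 33.7
ee_pos: [0.4808, 0.2318, 0.2255]
orientation: [[0.0, 1.0, 0.0], [1.0, -0.0, 0.0], [0.0, 0.0, -1.0]]
contact_force: [0.7, 0.1, 0.0]
opening: 1.001
finger_force: 0.0
```

Call:
carry_out(plan=[[[2, 0, 0], 0], [[0, 0, 0], 0], [[0, 0, 0], 0], [[0, 0, 0], 0]])

```text
clock: 34.1
ee_pos: [0.482, 0.249, 0.2254]
orientation: [[0.001, 1.0, -0.0], [1.0, -0.001, -0.001], [-0.001, -0.0, -1.0]]
contact_force: [-0.2, 0.6, 0.1]
opening: 0.998
finger_force: 0.0
```

```bash
cat >> h.py <<'E'
def bar(f,c,z):
    "wooden bar top at height z near c: centre, angle deg mod 180"
    P=cloud(f); m=big((np.hypot(P[...,0]-c[0],P[...,1]-c[1])<.05)&(abs(P[...,2]-z)<.006))
    q=planexy(f,m,z).astype(np.float32); (x,y),wh,a=cv2.minAreaRect(q*1000)
    w,V=np.linalg.eigh(np.cov(q.T)); return q.mean(0),(x/1000,y/1000),wh,np.degrees(np.arctan2(V[1,1],V[0,1]))%180,a
def button(f,zr=(.037,.048),c=(.602,.2965)):
    hsv=cv2.cvtColor(f['color'],40); P=cloud(f)
    m=big((np.hypot(P[...,0]-c[0],P[...,1]-c[1])<.07)&(hsv[...,1]>130)&((hsv[...,0]<9)|(hsv[...,0]>170))&(P[...,2]>zr[0]))
    h=max(cv2.findContours(m.astype(np.uint8),0,1)[0],key=len)
    return circ(np.array([onplane(f,u,v,.042)[:2] for u,v in cv2.convexHull(h)[:,0]])), P[m].mean(0)
E
python3 - <<'E'
from h import *
f=grab('wrist'); s=sensors.observe(); print(s['ee_pos'])
cv2.imwrite('pics/w5.png',f['color'])
print(bar(f,(.434,.312),.036)); print(fitdisc(f,(.434,.312),.012)); print(button(f))
E
```

```text
[0.48211733 0.24880223 0.22541472]
(array([0.4362736, 0.3214744], dtype=float32), (0.43600509643554686, 0.32133413696289065), (49.43983840942383, 13.82874870300293), np.float64(22.7678863052505), 22.72557830810547)
(array([0.4358098 , 0.32138598, 0.03243181]), np.int64(2080))
(array([0.60765886, 0.30005797, 0.01759222]), array([0.60791952, 0.30019323, 0.04132614]))
```

View pics/w5.png

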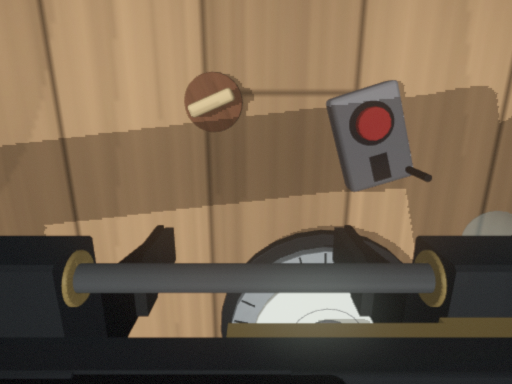

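The picture shows the bar lid at (213,102), its bar at 22.7°, and the remote's button at (373,124).

Call:
carry_out(plan=[[[3.62, -2.3, 0], 0], [[3.62, -2.29, 0], 0], [[0, 0, 1.8], 8.4], [[0, 0, 1.8], 8.4], [[0, 0, 1.8], 8.4]])

```text
clock: 34.65
ee_pos: [0.4364, 0.3216, 0.1712]
orientation: [[0.432, 0.902, 0.001], [0.902, -0.432, 0.0], [0.0, 0.001, -1.0]]
contact_force: [1.0, -0.2, 0.2]
opening: 1.003
finger_force: 0.0
```

Call:
carry_out(plan=[[[0, 0, 1.8], 8.4], [[0, 0, 1.8], 8.4], [[0, 0, 1.8], 8.4], [[0, 0, 1.8], 8.4], [[0, 0, 1.8], 8.4]])

```text
clock: 35.15
ee_pos: [0.4368, 0.3211, 0.0809]
orientation: [[0.925, 0.38, 0.0], [0.38, -0.925, -0.0], [0.0, 0.0, -1.0]]
contact_force: [0.3, -0.1, 0.1]
opening: 1.001
finger_force: 0.0
```

Call:
carry_out(plan=[[[0, 0, 0], 0], [[0, 0, 0], 0], [[0, 0, 0], 0]])

```text
clock: 35.45
ee_pos: [0.4369, 0.3222, 0.0824]
orientation: [[0.921, 0.389, 0.002], [0.389, -0.921, 0.001], [0.002, -0.0, -1.0]]
contact_force: [0.4, -0.5, 0.5]
opening: 1.0
finger_force: 0.0
```

Call:
carry_out(plan=[[[-0.1, 0, 3.5], 0], [[0, 0, 2], 0], [[0, 0, 0.7], 0], [[0, 0, 0.3], 0], [[0, 0, 0], 0]])

```text
clock: 35.95
ee_pos: [0.4356, 0.3222, 0.0172]
orientation: [[0.922, 0.388, 0.001], [0.388, -0.922, 0.001], [0.001, -0.0, -1.0]]
contact_force: [-0.7, -1.0, 0.5]
opening: 0.997
finger_force: 0.0
```

Call:
carry_out(plan=[[[0, 0, 0], 0], [[0, 0, 0], 0], [[0, 0, 0], 0], [[0, 0, 0], 0], [[0, 0, 0], 0]], claw=1.0, grip_force=25)

```text
clock: 36.45
ee_pos: [0.435, 0.322, 0.0167]
orientation: [[0.922, 0.388, 0.0], [0.388, -0.922, 0.0], [0.0, -0.0, -1.0]]
contact_force: [-0.8, -0.8, -0.4]
opening: 0.635
finger_force: 0.0
```

Call:
carry_out(plan=[[[0, 0, 0], 0], [[0, 0, 0], 0], [[0, 0, 0], 0], [[0, 0, 0], 0], [[0, 0, 0], 0]])

```text
clock: 36.95
ee_pos: [0.4349, 0.322, 0.0165]
orientation: [[0.922, 0.388, -0.0], [0.388, -0.922, -0.0], [-0.0, -0.0, -1.0]]
contact_force: [1.0, -0.5, 0.7]
opening: 0.176
finger_force: 0.0
```

Call:
carry_out(plan=[[[0, 0, 0], 0], [[0, 0, 0], 0], [[0, 0, 0], 0]])

```text
clock: 37.25
ee_pos: [0.4349, 0.3219, 0.0165]
orientation: [[0.922, 0.387, -0.0], [0.387, -0.922, -0.0], [-0.0, 0.0, -1.0]]
contact_force: [-0.2, 0.5, -1.5]
opening: 0.161
finger_force: 25.0
```

Call:
carry_out(plan=[[[0, 0, -2], 0], [[0, 0, -4], 0], [[0, 0, -4], 0], [[0, 0, -4], 0], [[0, 0, -3.5], 0]])

```text
clock: 37.75
ee_pos: [0.4348, 0.322, 0.1934]
orientation: [[0.922, 0.388, 0.001], [0.388, -0.922, 0.0], [0.001, -0.0, -1.0]]
contact_force: [0.6, 0.5, -0.8]
opening: 0.158
finger_force: 25.0
```

Call:
carry_out(plan=[[[0, 0, 0], -8], [[0, 0, 0], -8], [[0, 0, 0], -8], [[0, 0, 0], -8], [[0, 0, 0], -8]])

```text
clock: 38.25
ee_pos: [0.4344, 0.3218, 0.1914]
orientation: [[0.452, 0.892, -0.001], [0.892, -0.452, -0.0], [-0.001, -0.0, -1.0]]
contact_force: [-0.0, 0.2, -1.2]
opening: 0.159
finger_force: 25.0
```

Call:
carry_out(plan=[[[0, 0, 0], -8], [[0, 0, 0], -8], [[0, 0, 0], -8], [[0, 0, 0], -6.2], [[0, 0, 0], 0]])

```text
clock: 38.75
ee_pos: [0.4345, 0.3218, 0.1913]
orientation: [[-0.052, 0.999, -0.001], [0.999, 0.052, -0.0], [-0.0, -0.001, -1.0]]
contact_force: [-0.3, 0.4, -1.6]
opening: 0.161
finger_force: 25.0
```

Call:
carry_out(plan=[[[-4.22, 1.737, 0], 0], [[-4.22, 1.737, 0], 0], [[-4.22, 1.737, 0], 0], [[-4.22, 1.737, 0], 0], [[-4.22, 1.737, 0], 0]])

```text
clock: 39.25
ee_pos: [0.533, 0.1142, 0.1915]
orientation: [[-0.05, 0.999, -0.0], [0.999, 0.05, 0.0], [0.0, -0.0, -1.0]]
contact_force: [0.3, 1.0, -2.3]
opening: 0.159
finger_force: 25.0
```

Call:
carry_out(plan=[[[-4.22, 1.737, 0], 0], [[-4.22, 1.737, 0], 0], [[0, 0, 0], 0], [[0, 0, 0], 0], [[0, 0, 0], 0]])

```text
clock: 39.75
ee_pos: [0.5707, 0.0342, 0.1912]
orientation: [[-0.052, 0.999, -0.002], [0.999, 0.052, 0.001], [0.001, -0.002, -1.0]]
contact_force: [-0.4, 0.3, -1.5]
opening: 0.158
finger_force: 25.0
```

Call:
carry_out(plan=[[[0, 0.05, 3], 0], [[0, 0, 2], 0], [[0, 0, 0], 0], [[0, 0, 0], 0], [[0, 0, 0], 0]])

```text
clock: 40.25
ee_pos: [0.573, 0.0341, 0.1427]
orientation: [[-0.053, 0.999, 0.002], [0.999, 0.053, -0.0], [-0.0, 0.002, -1.0]]
contact_force: [0.3, -0.5, -1.0]
opening: 0.164
finger_force: 25.0
```

Call:
carry_out(plan=[[[0, 0, 0.8], 0], [[0, 0, 0.4], 0], [[0, 0, 0], 0], [[0, 0, 0], 0], [[0, 0, 0], 0]])

```text
clock: 40.75
ee_pos: [0.5725, 0.0333, 0.1297]
orientation: [[-0.052, 0.999, 0.0], [0.999, 0.052, -0.0], [-0.0, 0.0, -1.0]]
contact_force: [-0.2, -0.1, -1.0]
opening: 0.161
finger_force: 25.0
```

Call:
carry_out(plan=[[[0, -0.07, 0.3], 0], [[0, 0, 0.1], 0], [[0, 0, 0], 0], [[0, 0, 0], 0], [[0, 0, 0], 0]])

```text
clock: 41.25
ee_pos: [0.5717, 0.0333, 0.1256]
orientation: [[-0.052, 0.999, 0.0], [0.999, 0.052, -0.0], [-0.0, 0.0, -1.0]]
contact_force: [-0.4, -0.1, -1.2]
opening: 0.158
finger_force: 25.0
```

Call:
carry_out(plan=[[[0, 0, 0], 0], [[0, 0, 0], 0], [[0, 0, 0], 0], [[0, 0, 0], 0], [[0, 0, 0], 0]], claw=0.4)

```text
clock: 41.75
ee_pos: [0.5717, 0.0333, 0.1256]
orientation: [[-0.052, 0.999, 0.0], [0.999, 0.052, -0.0], [-0.0, 0.0, -1.0]]
contact_force: [-0.2, -0.2, 0.9]
opening: 0.528
finger_force: 0.0
```

Call:
carry_out(plan=[[[0, 0, -2], 0], [[0, 0, -3], 0], [[0, 0, -4], 0], [[-3, 0, -1], 0], [[0, 0, 0], 0]])

```text
clock: 42.25
ee_pos: [0.5754, 0.0007, 0.2284]
orientation: [[-0.05, 0.999, 0.007], [0.999, 0.05, -0.003], [-0.003, 0.007, -1.0]]
contact_force: [0.2, 0.4, -0.8]
opening: 0.604
finger_force: 0.0
```

Call:
carry_out(plan=[[[0, 0, 0], 0], [[0, 0, 0], 0], [[0, 0, 0], 0]], claw=0)

```text
clock: 42.55
ee_pos: [0.5723, 0.0041, 0.2245]
orientation: [[-0.053, 0.999, -0.002], [0.999, 0.053, 0.001], [0.001, -0.002, -1.0]]
contact_force: [0.6, -0.1, -0.6]
opening: 0.789
finger_force: 0.0
```

```bash
python3 - <<'E'
from h import *
f=grab('wrist'); s=sensors.observe(); print(s['ee_pos'])
print(bar(f,(.572,.034),.144)); print(fitdisc(f,(.572,.034),.12)); print(table(f))
E
```

```text
[0.57248719 0.00408819 0.22453638]
(array([0.571035  , 0.03508924], dtype=float32), (0.5712395629882813, 0.03438131332397461), (13.62902545928955, 48.63150405883789), np.float64(92.56315394314885), 2.7123806476593018)
(array([0.57117355, 0.03407472, 0.03243698]), np.int64(3535))
(array([0.57146289, 0.03371245, 0.09089389]), np.float64(273.2043369483231), np.float64(0.11595620225573719), np.float64(273.0850040033275), np.float64(0.13747780281027866))
```

The bar is at 92.7° against the red line's 93.2°, and the stack is centred within 1 mm. Next I'll press the shutter, checking the remote on the way.

Call:
carry_out(plan=[[[4.2, 0.726, 0], 0], [[4.2, 0.726, 0], 0], [[4.2, 0.726, 0], 0], [[4.2, 0.726, 0], 0], [[4.2, 0.726, 0], 0]], claw=1, grip_force=10)

```text
clock: 43.1
ee_pos: [0.598, 0.2171, 0.2248]
orientation: [[-0.053, 0.999, -0.001], [0.999, 0.053, -0.0], [-0.0, -0.001, -1.0]]
contact_force: [0.7, -0.7, -0.7]
opening: 0.553
finger_force: 0.0
```

Call:
carry_out(plan=[[[0, 0, 0], 0], [[0, 0, 0], 0], [[0, 0, 0], 0], [[0, 0, 0], 0]])

```text
clock: 43.5
ee_pos: [0.5983, 0.2137, 0.2253]
orientation: [[-0.051, 0.999, -0.001], [0.999, 0.051, -0.0], [-0.0, -0.001, -1.0]]
contact_force: [-0.1, -0.5, 0.7]
opening: 0.185
finger_force: 0.0
```

```bash
python3 - <<'E'
from h import *
f=grab('wrist'); s=sensors.observe(); print(s['ee_pos'],s['opening'])
print(button(f,c=(.6077,.3))); 
E
```

```text
[0.59845204 0.21364135 0.22546234] 0.1404525747082773
(array([0.60907769, 0.29967459, 0.01733522]), array([0.60899291, 0.29982761, 0.04270206]))
```

Call:
carry_out(plan=[[[4.3, 0.72, 0], 0], [[4.27, 0.72, 0], 0], [[0, 0, 4.5], 0], [[0, 0, 4.5], 0], [[0, 0, 4.5], 0]])

```text
clock: 44.05
ee_pos: [0.6089, 0.3008, 0.0898]
orientation: [[-0.052, 0.999, 0.002], [0.999, 0.052, 0.0], [0.0, 0.002, -1.0]]
contact_force: [0.0, 0.3, 0.3]
opening: 0.008
finger_force: 0.0
```

Call:
carry_out(plan=[[[0, 0, 3], 0], [[0, 0, 0], 0], [[0, 0, 0], 0], [[0, 0, 0], 0]])

```text
clock: 44.45
ee_pos: [0.6105, 0.3014, 0.0631]
orientation: [[-0.052, 0.999, 0.005], [0.999, 0.052, 0.001], [0.001, 0.005, -1.0]]
contact_force: [0.2, 0.2, -0.2]
opening: 0.003
finger_force: 0.0
```

Call:
carry_out(plan=[[[-0.1, -0.2, 1.0], 0], [[0, 0, 0.6], 0], [[0, 0, 0.3], 0], [[0, 0, 0.2], 0], [[0, 0, 0], 0]])

```text
clock: 44.95
ee_pos: [0.6061, 0.3001, 0.0396]
orientation: [[-0.053, 0.999, -0.001], [0.999, 0.053, -0.0], [-0.0, -0.001, -1.0]]
contact_force: [-1.2, -0.7, 3.1]
opening: 0.007
finger_force: 1.4
```

Call:
carry_out(plan=[[[0, 0, 0.2], 0], [[0, 0, 0.2], 0], [[0, 0, 0], 0], [[0, 0, 0], 0]])

```text
clock: 45.35
ee_pos: [0.6062, 0.3002, 0.0364]
orientation: [[-0.053, 0.999, -0.0], [0.999, 0.053, -0.0], [-0.0, -0.0, -1.0]]
contact_force: [-3.0, -1.2, 7.8]
opening: 0.004
finger_force: 3.5
```

Call:
carry_out(plan=[[[0, 0, -1], 0], [[0, 0, -4.5], 0], [[0, 0, -4.5], 0], [[0, 0, -4.5], 0], [[0, 0, -4.4], 0]])

```text
clock: 45.85
ee_pos: [0.6066, 0.3004, 0.2266]
orientation: [[-0.052, 0.999, 0.001], [0.999, 0.052, 0.001], [0.001, 0.001, -1.0]]
contact_force: [0.4, 0.2, -0.6]
opening: 0.003
finger_force: 0.0
```

Call:
carry_out(plan=[[[-4.12, -1.714, 0], 0], [[-4.12, -1.714, 0], 0], [[-4.12, -1.714, 0], 0], [[-4.12, -1.714, 0], 0], [[-4.12, -1.714, 0], 0]], claw=0)

```text
clock: 46.35
ee_pos: [0.5312, 0.0887, 0.2249]
orientation: [[-0.053, 0.999, 0.002], [0.999, 0.053, 0.0], [-0.0, 0.002, -1.0]]
contact_force: [0.5, 0.9, 0.5]
opening: 0.377
finger_force: 0.0
```

Call:
carry_out(plan=[[[-4.12, -1.714, 0], 0], [[-4.12, -1.714, 0], 0], [[-4.12, -1.714, 0], 0], [[-4.12, -1.714, 0], 0], [[0, 0, 0], 0]])

```text
clock: 46.85
ee_pos: [0.4711, -0.0826, 0.2249]
orientation: [[-0.046, 0.999, 0.001], [0.999, 0.046, -0.002], [-0.002, 0.001, -1.0]]
contact_force: [0.5, 0.4, -0.6]
opening: 0.835
finger_force: 0.0
```

Call:
carry_out(plan=[[[0, 0, 0], 7.5], [[0, 0, 0], 7.5], [[0, 0, 0], 7.5], [[0, 0, 0], 7.5], [[0, 0, 0], 7.5]])

```text
clock: 47.35
ee_pos: [0.4724, -0.0773, 0.2248]
orientation: [[0.57, 0.821, 0.001], [0.821, -0.57, 0.0], [0.001, 0.001, -1.0]]
contact_force: [0.6, 0.6, 1.2]
opening: 0.997
finger_force: 0.0
```

Call:
carry_out(plan=[[[0, 0, 0], 7.5], [[0, 0, 0], 0], [[0, 0, 0], 0], [[0, 0, 0], 0]])

```text
clock: 47.75
ee_pos: [0.472, -0.0778, 0.2246]
orientation: [[0.667, 0.745, 0.0], [0.745, -0.667, 0.0], [0.0, 0.0, -1.0]]
contact_force: [0.1, 0.1, -0.6]
opening: 1.0
finger_force: 0.0
```

Call:
carry_out(plan=[[[0, 0, 4], 0], [[0, 0, 4], 0], [[0, 0, 4], 0], [[0, 0, 3], 0], [[0, 0, 1.2], 0]])

```text
clock: 48.25
ee_pos: [0.4702, -0.0775, 0.0599]
orientation: [[0.668, 0.744, -0.004], [0.744, -0.668, 0.002], [-0.002, -0.005, -1.0]]
contact_force: [0.6, -0.3, 0.4]
opening: 0.993
finger_force: 0.0
```

Call:
carry_out(plan=[[[0, 0, 0], 0], [[0, 0, 0], 0], [[0, 0, 0], 0], [[0, 0, 0], 0], [[0, 0, 0], 0]], claw=0.9, grip_force=20)

```text
clock: 48.75
ee_pos: [0.4723, -0.0783, 0.0634]
orientation: [[0.669, 0.743, 0.002], [0.743, -0.669, -0.001], [0.001, 0.002, -1.0]]
contact_force: [-0.6, 0.6, -0.3]
opening: 0.631
finger_force: 0.0
```

Call:
carry_out(plan=[[[0, 0, 0], 0], [[0, 0, 0], 0], [[0, 0, 0], 0], [[0, 0, 0], 0], [[0, 0, 0], 0]])

```text
clock: 49.25
ee_pos: [0.4714, -0.0779, 0.0626]
orientation: [[0.669, 0.743, -0.001], [0.743, -0.669, 0.0], [-0.0, -0.001, -1.0]]
contact_force: [-0.8, 0.2, 0.9]
opening: 0.268
finger_force: 20.0
```

Call:
carry_out(plan=[[[0.005, -0.393, 0], 1.5], [[0.005, -0.393, 0], 1.5], [[0.021, -0.785, 0], 3], [[0.021, -0.785, 0], 3], [[0.021, -0.785, 0], 3]])

```text
clock: 49.75
ee_pos: [0.4514, -0.0555, 0.0626]
orientation: [[0.811, 0.585, 0.002], [0.585, -0.811, -0.001], [0.001, 0.002, -1.0]]
contact_force: [0.3, -2.5, -0.8]
opening: 0.272
finger_force: 20.0
```

Call:
carry_out(plan=[[[0.021, -0.785, 0], 3], [[0.021, -0.785, 0], 3], [[0.021, -0.785, 0], 3], [[0.021, -0.785, 0], 3], [[0.021, -0.785, 0], 3]])

```text
clock: 50.25
ee_pos: [0.4321, -0.0208, 0.0626]
orientation: [[0.935, 0.355, 0.0], [0.355, -0.935, -0.001], [0.0, 0.001, -1.0]]
contact_force: [-0.6, -2.5, -0.9]
opening: 0.267
finger_force: 20.0
```

Call:
carry_out(plan=[[[0.021, -0.785, 0], 3], [[0.021, -0.785, 0], 3], [[0.021, -0.785, 0], 3], [[0.021, -0.785, 0], 3], [[0.021, -0.785, 0], 3]])

```text
clock: 50.75
ee_pos: [0.4226, 0.0176, 0.0625]
orientation: [[0.995, 0.1, -0.0], [0.1, -0.995, -0.0], [-0.0, 0.0, -1.0]]
contact_force: [-0.6, -2.0, 0.8]
opening: 0.268
finger_force: 20.0
```

Call:
carry_out(plan=[[[0.005, -0.393, 0], 1.5], [[0.005, -0.393, 0], 1.5], [[0, 0, 0], 0], [[0, 0, 0], 0]])

```text
clock: 51.15
ee_pos: [0.4219, 0.0258, 0.0625]
orientation: [[0.999, 0.051, -0.001], [0.051, -0.999, 0.001], [-0.001, -0.001, -1.0]]
contact_force: [-0.5, 1.4, 1.0]
opening: 0.267
finger_force: 20.0
```

Call:
carry_out(plan=[[[0, 0, 0], 0], [[0, 0, 0], 0], [[0, 0, 0], 0], [[0, 0, 0], 0], [[0, 0, 0], 0]], claw=0.2)

```text
clock: 51.65
ee_pos: [0.4225, 0.0254, 0.0625]
orientation: [[0.999, 0.052, 0.0], [0.052, -0.999, -0.0], [0.0, 0.0, -1.0]]
contact_force: [-0.0, 0.6, 0.6]
opening: 0.645
finger_force: 0.0
```

Call:
carry_out(plan=[[[0, 0, -2], 0], [[0, 0, -4], 0], [[0, 0, -4], 0], [[0, 0, -4], 0], [[0, 0, -2.2], 0]])

```text
clock: 52.15
ee_pos: [0.4235, 0.0253, 0.2275]
orientation: [[0.999, 0.053, 0.005], [0.053, -0.999, -0.001], [0.005, 0.001, -1.0]]
contact_force: [0.9, -0.3, 0.2]
opening: 0.8
finger_force: 0.0
```

Call:
carry_out(plan=[[[0, 0, 0], 0], [[0, 0, 0], 0], [[0, 0, 0], 0]])

```text
clock: 52.45
ee_pos: [0.4212, 0.0257, 0.2234]
orientation: [[0.999, 0.052, -0.003], [0.052, -0.999, 0.001], [-0.003, -0.001, -1.0]]
contact_force: [-0.5, 0.6, -0.2]
opening: 0.801
finger_force: 0.0
```

```bash
python3 - <<'E'
from h import *
f=grab('wrist'); s=sensors.observe(); print(s['ee_pos'])
cv2.imwrite('pics/w6.png',f['color'])
print(bar(f,(.572,.034),.144)); print(fitdisc(f,(.572,.034),.12)); print(table(f))
E
```

```text
[0.42120748 0.02570174 0.22319293]
(array([0.5566062 , 0.02146856], dtype=float32), (0.555161865234375, 0.022753887176513672), (10.751012802124023, 20.007314682006836), np.float64(85.20916867986928), 3.0432112216949463)
(array([0.57019743, 0.03399907, 0.03224536]), np.int64(2327))
(array([0.56964033, 0.03416563, 0.08992209]), np.float64(228.63463870903396), np.float64(0.11702588338360756), np.float64(273.87514472786904), np.float64(0.1393998557062552))
```

View pics/w6.png

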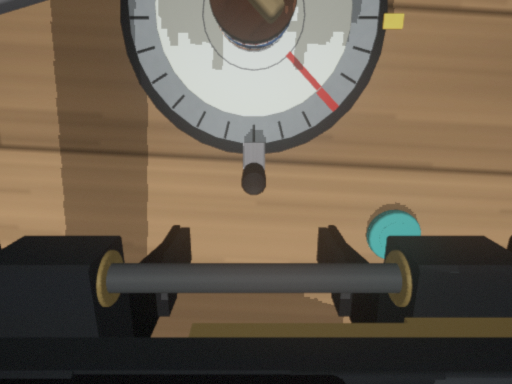

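The picture shows the red line at 228°, 45° from the pointer. The lid bar at the picture's top edge (265,5) runs along it. Now the second press.

Call:
carry_out(plan=[[[2.04, -4.47, 0], 0], [[2.04, -4.47, 0], 0], [[2.04, -4.47, 0], 0], [[2.04, -4.47, 0], 0], [[2.04, -4.47, 0], 0]], claw=1, grip_force=10)

```text
clock: 53.0
ee_pos: [0.5122, 0.2557, 0.2226]
orientation: [[0.999, 0.052, -0.003], [0.052, -0.999, -0.001], [-0.003, 0.001, -1.0]]
contact_force: [1.6, -1.2, 0.9]
opening: 0.43
finger_force: 0.0
```

Call:
carry_out(plan=[[[2.04, -4.47, 0], 0], [[0, 0, 0], 0], [[0, 0, 0], 0], [[0, 0, 0], 0], [[0, 0, 0], 0]])

```text
clock: 53.5
ee_pos: [0.5298, 0.2982, 0.2239]
orientation: [[0.999, 0.051, -0.002], [0.051, -0.999, -0.001], [-0.002, 0.001, -1.0]]
contact_force: [0.1, -0.6, -0.7]
opening: 0.027
finger_force: 0.0
```

```bash
python3 - <<'E'
from h import *
f=grab('wrist'); s=sensors.observe(); print(s['ee_pos'],s['opening'])
print(button(f,c=(.6077,.3)))
for n in ('scene','side'):
    f=grab(n); print(n,bar(f,(.572,.034),.144)); print(fitdisc(f,(.572,.034),.12))
E
```

```text
[0.53009532 0.29826539 0.22431289] 0.01687437280828415
(array([0.60913838, 0.30002474, 0.0174885 ]), array([0.60930021, 0.29997998, 0.04261627]))
scene (array([0.573822  , 0.03051888], dtype=float32), (0.574162109375, 0.030468557357788088), (49.233123779296875, 17.027019500732422), np.float64(49.2599754362855), 48.09823989868164)
(array([0.57506633, 0.02936795, 0.03296341]), np.int64(192))
side (array([0.5681909 , 0.03106696], dtype=float32), (0.5681824340820313, 0.031255615234375), (51.966556549072266, 14.99461555480957), np.float64(48.893059198567165), 48.36559295654297)
(array([0.56847595, 0.03324929, 0.03406768]), np.int64(212))
```

Call:
carry_out(plan=[[[4, 0.1, 0], 0], [[3.7, 0.1, 0], 0], [[0, 0, 4.5], 0], [[0, 0, 4.5], 0], [[0, 0, 4], 0]])

```text
clock: 54.15
ee_pos: [0.6076, 0.3008, 0.0932]
orientation: [[0.999, 0.051, -0.0], [0.051, -0.999, 0.0], [-0.0, -0.0, -1.0]]
contact_force: [-0.6, 0.5, -0.5]
opening: 0.008
finger_force: 0.0
```

Call:
carry_out(plan=[[[0, 0, 2.8], 0], [[0, 0, 0], 0], [[0, 0, 0], 0], [[0, 0, 0], 0], [[0, 0, 0], 0]])

```text
clock: 54.65
ee_pos: [0.6092, 0.3022, 0.0692]
orientation: [[0.999, 0.052, 0.004], [0.052, -0.999, 0.001], [0.005, -0.001, -1.0]]
contact_force: [-0.2, -0.4, 0.6]
opening: 0.004
finger_force: 0.0
```

Call:
carry_out(plan=[[[0, 0, 1.5], 0], [[0, 0, 0.6], 0], [[0, 0, 0.3], 0], [[0, 0, 0.2], 0], [[0, 0, 0], 0]])

```text
clock: 55.15
ee_pos: [0.6069, 0.3016, 0.0402]
orientation: [[0.999, 0.052, -0.002], [0.052, -0.999, -0.001], [-0.002, 0.0, -1.0]]
contact_force: [-1.3, -0.4, 2.8]
opening: 0.005
finger_force: 1.2
```

Call:
carry_out(plan=[[[0, 0, 0.2], 0], [[0, 0, 0.2], 0], [[0, 0, 0], 0], [[0, 0, 0], 0]])

```text
clock: 55.55
ee_pos: [0.6075, 0.3018, 0.0368]
orientation: [[0.999, 0.052, -0.0], [0.052, -0.999, 0.0], [-0.0, -0.0, -1.0]]
contact_force: [-2.6, -0.5, 4.8]
opening: 0.005
finger_force: 2.1
```

Call:
carry_out(plan=[[[0, 0, -1], 0], [[0, 0, -4.5], 0], [[0, 0, -4.5], 0], [[0, 0, -4.5], 0], [[0, 0, -4.2], 0]])

```text
clock: 56.05
ee_pos: [0.6083, 0.3019, 0.2262]
orientation: [[0.999, 0.052, 0.003], [0.052, -0.999, 0.001], [0.003, -0.001, -1.0]]
contact_force: [1.2, -0.2, -0.7]
opening: 0.005
finger_force: 0.0
```

Call:
carry_out(plan=[[[-2.853, 3.8, 0], 0], [[-2.853, 3.8, 0], 0], [[-2.853, 3.8, 0], 0], [[-2.853, 3.8, 0], 0], [[-2.853, 3.8, 0], 0]], claw=0)

```text
clock: 56.55
ee_pos: [0.4746, 0.1032, 0.2241]
orientation: [[0.999, 0.053, 0.003], [0.053, -0.999, -0.0], [0.003, 0.001, -1.0]]
contact_force: [0.8, -1.4, 0.2]
opening: 0.373
finger_force: 0.0
```

Call:
carry_out(plan=[[[-2.853, 3.8, 0], 0], [[-2.853, 3.8, 0], 0], [[0, 0, 0], 0], [[0, 0, 0], 0], [[0, 0, 0], 0]])

```text
clock: 57.05
ee_pos: [0.4235, 0.0261, 0.224]
orientation: [[0.999, 0.053, 0.003], [0.053, -0.999, -0.0], [0.003, 0.0, -1.0]]
contact_force: [0.9, 0.2, -0.4]
opening: 0.83
finger_force: 0.0
```

Call:
carry_out(plan=[[[0, 0, 0], 0], [[0, 0, 0], 0]])

```text
clock: 57.25
ee_pos: [0.4228, 0.0266, 0.2235]
orientation: [[0.999, 0.055, 0.0], [0.055, -0.999, 0.0], [0.0, -0.0, -1.0]]
contact_force: [-0.9, 0.6, 0.6]
opening: 0.97
finger_force: 0.0
```

Call:
carry_out(plan=[[[-0.1, 0.08, 4], 0], [[0, 0, 4], 0], [[0, 0, 4], 0], [[0, 0, 3], 0], [[0, 0, 1.1], 0]])

```text
clock: 57.75
ee_pos: [0.42, 0.0258, 0.0598]
orientation: [[0.999, 0.054, -0.005], [0.054, -0.999, 0.001], [-0.005, -0.001, -1.0]]
contact_force: [0.5, 0.1, 0.7]
opening: 1.0
finger_force: 0.0
```

Call:
carry_out(plan=[[[0, 0, 0], 0], [[0, 0, 0], 0], [[0, 0, 0], 0], [[0, 0, 0], 0], [[0, 0, 0], 0]], claw=0.9, grip_force=20)

```text
clock: 58.25
ee_pos: [0.4217, 0.0248, 0.0633]
orientation: [[0.999, 0.053, 0.002], [0.053, -0.999, -0.0], [0.002, 0.001, -1.0]]
contact_force: [-0.9, 0.1, -0.4]
opening: 0.632
finger_force: 0.0
```

Call:
carry_out(plan=[[[0, 0, 0], 0], [[0, 0, 0], 0], [[0, 0, 0], 0], [[0, 0, 0], 0], [[0, 0, 0], 0]])

```text
clock: 58.75
ee_pos: [0.421, 0.0252, 0.0626]
orientation: [[0.999, 0.052, -0.0], [0.052, -0.999, 0.001], [-0.0, -0.001, -1.0]]
contact_force: [-0.2, 2.5, 1.6]
opening: 0.269
finger_force: 20.0
```

Call:
carry_out(plan=[[[0.005, -0.393, 0], 1.5], [[0.005, -0.393, 0], 1.5], [[0.021, -0.785, 0], 3], [[0.021, -0.785, 0], 3], [[0.021, -0.785, 0], 3]])

```text
clock: 59.25
ee_pos: [0.4224, 0.056, 0.0626]
orientation: [[0.987, -0.158, -0.001], [-0.158, -0.987, -0.001], [-0.001, 0.001, -1.0]]
contact_force: [-0.6, -1.7, 2.3]
opening: 0.268
finger_force: 20.0
```

Call:
carry_out(plan=[[[0.021, -0.785, 0], 3], [[0.021, -0.785, 0], 3], [[0.021, -0.785, 0], 3], [[0.021, -0.785, 0], 3], [[0.021, -0.785, 0], 3]])

```text
clock: 59.75
ee_pos: [0.433, 0.0937, 0.0626]
orientation: [[0.913, -0.408, -0.002], [-0.408, -0.913, -0.001], [-0.002, 0.001, -1.0]]
contact_force: [-2.0, -0.4, 3.4]
opening: 0.268
finger_force: 20.0
```

Call:
carry_out(plan=[[[0.021, -0.785, 0], 3], [[0.021, -0.785, 0], 3], [[0.021, -0.785, 0], 3], [[0.021, -0.785, 0], 3], [[0.021, -0.785, 0], 3]])

```text
clock: 60.25
ee_pos: [0.4529, 0.1272, 0.0626]
orientation: [[0.776, -0.63, -0.003], [-0.63, -0.776, -0.0], [-0.002, 0.002, -1.0]]
contact_force: [-1.6, 1.6, 4.2]
opening: 0.27
finger_force: 20.0
```

Call:
carry_out(plan=[[[0.005, -0.393, 0], 1.5], [[0.005, -0.393, 0], 1.5], [[0, 0, 0], 0], [[0, 0, 0], 0]])

```text
clock: 60.65
ee_pos: [0.459, 0.1344, 0.0626]
orientation: [[0.742, -0.67, -0.001], [-0.67, -0.742, 0.002], [-0.002, -0.001, -1.0]]
contact_force: [-1.1, 8.0, 1.9]
opening: 0.268
finger_force: 20.0
```

Call:
carry_out(plan=[[[0, 0, 0], 0], [[0, 0, 0], 0], [[0, 0, 0], 0], [[0, 0, 0], 0], [[0, 0, 0], 0]], claw=0.2)

```text
clock: 61.15
ee_pos: [0.4595, 0.1328, 0.0625]
orientation: [[0.743, -0.669, -0.0], [-0.669, -0.743, -0.0], [-0.0, 0.0, -1.0]]
contact_force: [-0.1, -1.1, 0.4]
opening: 0.635
finger_force: 0.0
```

Call:
carry_out(plan=[[[0, 0, -2], 0], [[0, 0, -4], 0], [[0, 0, -4], 0], [[0, 0, -4], 0], [[0, 0, -2.2], 0]])

```text
clock: 61.65
ee_pos: [0.4607, 0.133, 0.2277]
orientation: [[0.743, -0.669, 0.005], [-0.669, -0.743, 0.0], [0.004, -0.003, -1.0]]
contact_force: [-0.1, 0.5, -0.2]
opening: 0.798
finger_force: 0.0
```

Call:
carry_out(plan=[[[0, 0, 0], 0], [[0, 0, 0], 0], [[0, 0, 0], 0]])

```text
clock: 61.95
ee_pos: [0.4582, 0.1329, 0.2232]
orientation: [[0.743, -0.669, -0.003], [-0.669, -0.743, -0.0], [-0.002, 0.002, -1.0]]
contact_force: [-0.2, 0.4, 0.0]
opening: 0.797
finger_force: 0.0
```

```bash
python3 - <<'E'
from h import *
f=grab('wrist'); s=sensors.observe(); print(s['ee_pos'],s['qpos'].round(2))
print(fitdisc(f,(.572,.034),.12)); print(table(f))
for n in ('scene','side'):
    f=grab(n); print(n,bar(f,(.572,.034),.144)); print(fitdisc(f,(.572,.034),.12))
E
```

```text
[0.45826512 0.13287931 0.22302593] [ 0.05  0.33  1.79 -0.    1.02  2.35]
(array([0.57073608, 0.0349012 , 0.03223427]), np.int64(2356))Traceback (most recent call last):
  File "<stdin>", line 3, in <module>
  File "h.py", line 34, in table
    y=planexy(f,big(ye),.03)-c[:2]
                ~~~^^^^
  File "h.py", line 23, in big
    n,l,s,_=cv2.connectedComponentsWithStats(m.astype(np.uint8)); return l==1+np.argmax(s[1:,4])
                                                                              ~~~~~~~~~^^^^^^^^^
    return _wrapfunc(a, 'argmax', axis=axis, out=out, **kwds)
    return bound(*args, **kwds)
ValueError: attempt to get argmax of an empty sequence
```

Call:
carry_out(plan=[[[-1.433, -4.26, 0], 0], [[-1.433, -4.26, 0], 0], [[-1.433, -4.26, 0], 0], [[-1.433, -4.26, 0], 0], [[0, 0, 0], -7.5]], claw=1, grip_force=10)

```text
clock: 62.5
ee_pos: [0.5326, 0.3026, 0.2225]
orientation: [[0.828, -0.561, 0.001], [-0.561, -0.828, 0.002], [-0.001, -0.002, -1.0]]
contact_force: [0.1, -0.4, 1.0]
opening: 0.43
finger_force: 0.0
```

Call:
carry_out(plan=[[[0, 0, 0], -7.5], [[0, 0, 0], -7.5], [[0, 0, 0], -7.5], [[0, 0, 0], -7.5], [[0, 0, 0], -7.5]])

```text
clock: 63.0
ee_pos: [0.53, 0.2977, 0.2224]
orientation: [[0.998, 0.058, -0.004], [0.058, -0.998, -0.001], [-0.004, 0.001, -1.0]]
contact_force: [0.1, -0.1, -0.4]
opening: 0.025
finger_force: 0.0
```

Call:
carry_out(plan=[[[0, 0, 0], 0], [[0, 0, 0], 0], [[0, 0, 0], 0]])

```text
clock: 63.3
ee_pos: [0.5306, 0.2979, 0.2238]
orientation: [[0.999, 0.051, -0.001], [0.051, -0.999, -0.001], [-0.001, 0.0, -1.0]]
contact_force: [-0.5, -0.4, 0.4]
opening: 0.005
finger_force: 0.0
```

```bash
python3 - <<'E'
from h import *
f=grab('wrist'); s=sensors.observe(); print(s['ee_pos'],s['opening'])
print(button(f,c=(.6077,.3)))
for n in ('side','scene'):
    f=grab(n); print(n,bar(f,(.572,.034),.144)); print(fitdisc(f,(.572,.034),.12))
    cv2.imwrite(f'pics/{n}7.png',f['color'][80:240,130:360].repeat(3,0).repeat(3,1))
    try: print(table(f))
    except Exception as e: print(e)
E
```

```text
[0.53071531 0.29793769 0.22399725] 0.0052095335642250665
(array([0.60909887, 0.29993647, 0.01745769]), array([0.60928448, 0.29998481, 0.04198447]))
side (array([0.5680712 , 0.03174203], dtype=float32), (0.5686399536132812, 0.03170092010498047), (52.157623291015625, 19.365903854370117), np.float64(5.977796525865301), 6.418859958648682)
(array([0.56825899, 0.03124353, 0.03270394]), np.int64(176))
(array([0.56953405, 0.03489984, 0.09106511]), np.float64(184.94650509909408), np.float64(0.11607526978911079), np.float64(273.5545975281366), np.float64(0.13727695548269228))
scene (array([0.57533526, 0.03082991], dtype=float32), (0.574698974609375, 0.03078907012939453), (49.43281555175781, 16.646310806274414), np.float64(2.481866429234344), 1.341564655303955)
(array([0.57429521, 0.03102802, 0.03255439]), np.int64(194))
(array([0.57302221, 0.03232869, 0.0908023 ]), np.float64(185.08524938121573), np.float64(0.11503631158014246), np.float64(272.8175717073798), np.float64(0.13789960146193495))
```

View pics/side7.png

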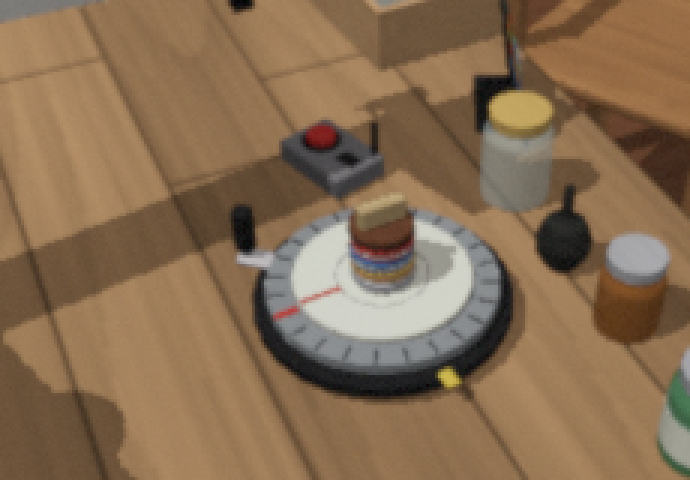

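The side crop shows the red line at (305,303), 90° from the pointer at (450,378), and a neat stack with its bar along the line. Now the third press.

Call:
carry_out(plan=[[[4, 0.1, 0], 0], [[3.7, 0.1, 0], 0], [[0, 0, 4.5], 0], [[0, 0, 4.5], 0], [[0, 0, 4], 0]])

```text
clock: 63.95
ee_pos: [0.6079, 0.2998, 0.0928]
orientation: [[0.999, 0.051, -0.0], [0.051, -0.999, -0.0], [-0.0, 0.0, -1.0]]
contact_force: [1.0, 0.5, -0.3]
opening: 0.002
finger_force: 0.0
```

Call:
carry_out(plan=[[[0, 0, 2.8], 0], [[0, 0, 0], 0], [[0, 0, 0], 0], [[0, 0, 0], 0], [[0, 0, 0], 0]])

```text
clock: 64.45
ee_pos: [0.6096, 0.3006, 0.0692]
orientation: [[0.999, 0.052, 0.005], [0.052, -0.999, 0.001], [0.005, -0.001, -1.0]]
contact_force: [-0.9, 0.2, -0.1]
opening: 0.008
finger_force: 0.0
```

Call:
carry_out(plan=[[[0, 0, 1.5], 0], [[0, 0, 0.6], 0], [[0, 0, 0.3], 0], [[0, 0, 0.2], 0], [[0, 0, 0], 0]])

```text
clock: 64.95
ee_pos: [0.6072, 0.2999, 0.0402]
orientation: [[0.999, 0.052, -0.002], [0.052, -0.999, -0.001], [-0.002, 0.0, -1.0]]
contact_force: [-2.3, -1.0, 2.2]
opening: 0.004
finger_force: 1.2
```

Call:
carry_out(plan=[[[0, 0, 0.2], 0], [[0, 0, 0.2], 0], [[0, 0, 0], 0], [[0, 0, 0], 0]])

```text
clock: 65.35
ee_pos: [0.6079, 0.3001, 0.0368]
orientation: [[0.999, 0.052, -0.0], [0.052, -0.999, 0.0], [-0.0, -0.0, -1.0]]
contact_force: [-0.8, -0.9, 4.8]
opening: 0.008
finger_force: 2.1
```

Call:
carry_out(plan=[[[0, 0, -1], 0], [[0, 0, -4.5], 0], [[0, 0, -4.5], 0], [[0, 0, -4.5], 0], [[0, 0, -4.2], 0]])

```text
clock: 65.85
ee_pos: [0.6085, 0.3002, 0.2262]
orientation: [[0.999, 0.052, 0.003], [0.052, -0.999, 0.001], [0.003, -0.001, -1.0]]
contact_force: [0.7, 0.4, 0.7]
opening: 0.004
finger_force: 0.0
```

Call:
carry_out(plan=[[[0, 0, 0], 0], [[0, 0, 0], 0], [[0, 0, 0], 0]])

```text
clock: 66.15
ee_pos: [0.607, 0.2998, 0.2223]
orientation: [[0.999, 0.052, -0.002], [0.052, -0.999, -0.001], [-0.002, 0.001, -1.0]]
contact_force: [-0.3, -0.8, -0.7]
opening: 0.006
finger_force: 0.0
```

```bash
python3 - <<'E'
from h import *
f=grab('side'); print(table(f),bar(f,(.572,.034),.144),fitdisc(f,(.572,.034),.12)[0])
print(ticket.sign_off())
E
```

```text
(array([0.5696348 , 0.03492394, 0.09098769]), np.float64(184.9547233723705), np.float64(0.11617772434561395), np.float64(273.5120097373386), np.float64(0.1372947967627863)) (array([0.5678271 , 0.03197163], dtype=float32), (0.5686598510742188, 0.030515422821044923), (51.48429870605469, 20.010494232177734), np.float64(6.635654832023931), 3.1611921787261963) [0.56825843 0.03123245 0.03288409]
the job is handed in; nothing more can be done
None
```

The job is handed in: all four flat lids and the bar lid are stacked centred on the plate, the shutter was pressed about 5 mm at 0°, 45° and 90°, and the table was left at 90°; no verdict came back.

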